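Press the cap home and seat the batten on its hidden pin

TASK

The wooden batten lying in the blue bench press still has its brass cap standing proud: pull the press's ball-ended lever down until the cap is fully home, then ease the lever slowly back up to its rest without letting it fly, and take the batten out. Slide the batten, cap upwards, over the short brass pin on the dark display board until it drops on and lies flat and square across the board as the opposite of the batten already fitted there, its long end pointing the same way as that one's. Then press it down with about a kilo's push and finish while still pressing, leaving everything else on the table undisturbed.

Things in the scene. Friction and masses are not known exactly. Their poses are not given: they have to be found in the camera images.
- press: Blue cast bench press fixed to the table, foot 225 x 115 mm, 0.30 m tall. Origin: on the table under the ram axis. Its throat opens to its -x; column at +x, 85 mm from the ram axis. The foot reaches 75 mm in front of that axis. Head: 64 mm wide, z 155 to 250 mm, front face 37 mm (bolt heads 41) ahead of the axis. The lever swings in the plane y = -105 mm.
- lever_pivot (a point): Centre of the lever's pivot: x +22, y -105, z 205 mm in the press frame.
- ball (a point): Centre of the black ball (34 mm across) at the end of the lever, 190 mm from the pivot; a 12 mm round steel rod joins it to the pivot. It moves on an arc in the press's x-z plane; at rest it is in front of the pivot (press -x) and 40 degrees (0.70 rad) above it, about 327 mm above the table.
- lever (a joint): Lever angle, rad: 0 at rest (up), grows as the ball is pulled down (ball's elevation from the pivot = 0.70 - value). Ram goes down 24 mm per rad, meets the cap at 0.78 to 0.85, has it home at 0.95 to 1.0; goes no farther. Spring return: about 2 N at the ball near rest, 5 N at the bottom, 4 N more while the cap goes in; let go in mid stroke it flies up at over 2.4 rad/s.
- batten: Loose wooden batten 140 x 44 x 14 mm, 0.07 to 0.14 kg, flat on the anvil at the start, long end sticking out of the throat (press -x). Origin: on the underside at its hole's axis; z up, +x towards its short end (30 mm beyond the hole); the long end reaches x = -110 mm. The hole, 12.5 mm across, is open below only (9 mm deep); the brass cap covers it above.
- batten_hole (a point): Centre of the hole's mouth on the batten's underside (the batten's origin).
- batten_tail (a point): Point in the middle of the batten's long end, 92 mm from the hole axis (x = -92) and 18 mm from the end, at half thickness (7 mm above the underside): free on both sides (width 44 mm there) to be grasped from above.
- cap (a joint): How far the brass cap has been pressed in, in m: 0 to 0.0015 at the start (up to 4 mm proud), 0.004 when home. Tight fit: takes 35 N, stays where it is pressed.
- cap_top (a point): Centre of the brass cap's flat top (20 mm across) on the batten, over the hole axis; 17 mm above the batten's underside when home.
- mount: Dark display board 190 (x) x 310 (y) x 22 mm, fixed to the table. Origin: centre of its underside. Pale linen in the middle; a fitted batten (same size, brass cap) along x near the -y end, hole at x +50, y -115 mm, long end to -x; bare brass pin near the +y end. The new batten goes on the pin, axes parallel to the board's, long end to the board's -x.
- pin_foot (a point): Foot of the brass pin on the board's top: x +50, y +115, z 22 mm in the board's frame. The seated batten's hole mouth is here.
- pin_tip (a point): Top of the brass pin, 8 mm above the board; the pin is 10 mm thick with a bevelled top.
- pebble: Loose grey pebble, 40 mm across, 21 mm high, lying on the linen of the board. Leave alone. Origin: on its underside, about its middle.
- glue: Loose white glue bottle with a blue cap, 54 mm across, 150 mm tall. Leave alone. Origin: centre of the underside.
- jar: Loose green glass jar with brushes, 72 mm across, about 200 mm tall with the brushes. Leave alone. Origin: on its underside, about its middle.
- spool: Loose thread spool, 38 mm across, 48 mm tall, standing. Leave alone. Origin: on its underside, about its middle.
- sander: Loose cork sanding block 66 x 112 x 34 mm. Leave alone. Origin: on its underside, about its middle.
- scissors: Loose scissors lying flat, about 190 mm long, 12 mm thick. Leave alone. Origin: on its underside, about its middle.
- driftwood: Loose driftwood twig lying flat, about 155 mm long, 18 mm thick. Leave alone. Origin: on its underside, about its middle.
- anvil_top (a point): On the press, centre of the top of the round steel anvil disc (110 mm across), 50 mm above the table. The square ram (20 mm) hangs over it, its lower face 40 mm above this point with the lever at rest: 23 mm over a cap that is home.
There are look-alikes about, which are no part of the job. Leave any orange look-alike of the batten alone.

How it is judged:
By the outcome, as a careful person would: the job done as asked, in the order asked, and still so for the second after the job is handed in, while the arm keeps its last pose, push and grip.
It also fails if it takes over 64 s, if anything falls off the work surface, if the arm or the gripper's body presses on something with over 40 N, if the wrist force passes 120 N, or if a joint passes its speed limit or range.

ROBOT

A 6-joint arm with a two-finger parallel gripper is mounted at the origin on the work surface. World frame = base frame: x ahead of the robot, y to its left, z up, the work surface at z = 0. Lengths are in mm, angles in rad, forces in N, time in s.
With the tool pointing down it reaches from about 350 to 775 mm from the base axis. Payload 7.3 kg.
Tool frame: the origin (TCP) lies on the mounting face of the last link; the fingertips stand 178 mm ahead of it and the grasp point (between the pads) lies 159 mm ahead of it (bot.grasp_offset is the distance from the TCP to the grasp point, in mm); z points along the fingers, y is the direction in which the jaws open and shut (so a half turn about z gives the same grasp; the last joint's range is limited). The gripper opens to 92 mm and grips with 3 to 60 N. Pads are 19 mm wide; open, the fingers measure 130 mm over their backs; the gripper's body (75 mm by 190 mm) begins 47 mm behind the grasp point.
Start: joints at [1.054, 0.342, 1.524, -0, 1.275, -0.146], TCP at [190.218, 489.331, 404.741] pointing down, gripper open.
Joint ranges: [-2.53, 2.53], [-0.77, 2.02], [0.04, 2.7], [-1, 4.14], [0.28, 2.66], [-3.11, 3.11]. Speed limits (rad/s): [2.57, 2.57, 3.14, 3.14, 3.14, 3.14].

INTERFACE

Orientations are given as [roll, pitch, yaw] about the fixed x, y, z axes, in that order (R = Rz(yaw) Ry(pitch) Rx(roll)).
In Python, from bench import bot gives the robot as it stands.
- The arm moves only by the tool drive_tool, never from a script. Its arguments are lists of equal length, an entry for each row: "hand": the finger opening in mm, from 0 to 91.8; "slide": the shift along the tool's x, y, z in units of 25 mm (1.0 is 25 mm), a list of three; "dr": the turn, a rotation vector about the tool's x, y, z in units of 5 degrees (1.0 is 5 degrees), a list of three. In form: {"hand": [hand, ...], "slide": [[dx, dy, dz], ...], "dr": [[wx, wy, wz], ...]}. A call has 1 to 8 rows; each row shifts and turns the commanded pose from where the row before left it, along the tool's axes as they then stand; what a row does not reach is not made up. A row lasts 1/12 s, in which the tool goes at most 41.7 mm and 7.16 degrees, less where a joint would pass 70% of its speed; a pose out of reach is approached as far as the arm can. A call is refused whole if a number of a shift passes 1 or a number of a turn 1, either way. A call with a gripper value outside its range is refused whole. The fingers move at their own pace and stop on an object; "grip_force" is the grip in N (left out, the last holds). Time passes only in rows, so rows that do not move let the fingers close. It gives the time, the measured TCP pose, the force and the opening at its end, in the units of the state.
- bot.observe(): the state, without advancing time (a new reading comes with each control period).
- bot.read_camera(name): name is "side" or "top" or "wrist"; returns the picture (384x512x3 uint8, blue, green, red); there is no depth.
- bot.camera_params(name): a dict with "camera_matrix" (3x3 intrinsics, pixels), "D" ([k1, k2, p1, p2, k3] as OpenCV has them; the pictures are not rectified), "eye" and "orientation" of the camera in the world. Camera axes: x right, y down, z forward; pixel columns grow to the right and rows downward; lengths in mm; the calibration is good to about 2 mm. A picture is of the moment at which its call begins: read the wrist's pose just before it. camera_params takes no time and is no camera call; for the wrist camera it gives the pose at the moment of the call.
- bot.job_done(): hands the job in, once; it reports no verdict.
The state is a dict: "time_s": time; "q": joint angles; "qvel": joint speeds; "joint_torque": joint torques, N m; "ee_pos": TCP position; "tool_rot": TCP orientation; "wrist_force": force on the tool from outside, world axes, zero at the start; "moment": the same for the moment, N m; "width": finger opening in mm.
Only numpy, scipy, OpenCV 4.12 (cv2) and the standard library are available. Lean on these libraries where they do the work, as an engineer would, in place of code of your own. Each camera call takes 0.05 s, during which the arm holds its last target.

## Working session

There is one attempt and no reset: what is moved stays moved. The work goes in short steps, Python scripts to look and compute and a tool call to move; the robot and the scene stay as the last step left them, time stands still between calls to the robot, and variables do not carry over. Pictures are saved under pics/ and viewed, and the job is handed in when it is done.

Besides the shell and the picture viewer there is one more tool, called after "Call:" as name(argument=value, ...) on one line, values as JSON. drive_tool: Moves the arm, as the interface text tells. Its arguments: {"type":"object","properties":{"hand":{"type":"array"},"slide":{"type":"array"},"dr":{"type":"array"},"grip_force":{"type":"number"}},"required":["hand","slide","dr"]}

```bash
ls; mkdir -p pics; python3 - <<'E'
from bench import bot
import cv2
s=bot.observe();print(s)
for n in["side","top","wrist"]:
    p=bot.camera_params(n);print(n,p)
    cv2.imwrite(f"pics/{n}0.png",bot.read_camera(n))
E
```

```text
pics
{'time_s': 0.0, 'q': array([ 1.05400902e+00,  3.42738588e-01,  1.52504043e+00,  1.14907529e-05,
        1.27539984e+00, -1.45975352e-01]), 'qvel': array([ 0.00172484, -0.00054422, -0.00055988, -0.00097456,  0.0002751 ,
       -0.00150539]), 'joint_torque': array([-3.35123359e-04, -4.31235337e+01, -2.44226933e+01,  7.17120920e-02,
        5.55522332e-02, -2.20040265e-04]), 'ee_pos': array([190.14164447, 489.20845408, 404.02833905]), 'tool_rot': array([-3.14002491e+00, -2.41597070e-04,  2.77077715e+00]), 'wrist_force': array([ 0.38547059, -0.0511679 , -0.08938126]), 'moment': array([ 0.02387024, -0.07512951,  0.00931604]), 'width': 92.17229383508942}
side {'camera_matrix': array([[432.36392754,   0.        , 250.727396  ],
       [  0.        , 432.36392754, 192.24079998],
       [  0.        ,   0.        ,   1.        ]]), 'D': array([-0.01240073,  0.        ,  0.        ,  0.        ,  0.        ]), 'eye': array([  456.07245433, -1081.50381863,  1222.50013835]), 'orientation': array([-2.3075577 , -0.01192609, -0.06598628])}
top {'camera_matrix': array([[355.79737016,   0.        , 250.2971509 ],
       [  0.        , 355.79737016, 192.57600785],
       [  0.        ,   0.        ,   1.        ]]), 'D': array([-0.11045907,  0.        ,  0.        ,  0.        ,  0.        ]), 'eye': array([ 416.42320367,   14.3221673 , 1659.43246804]), 'orientation': array([-3.06230518e+00,  1.43053313e-03, -1.54470965e+00])}
wrist {'camera_matrix': array([[275.83992094,   0.        , 252.10814779],
       [  0.        , 275.83992094, 191.39591657],
       [  0.        ,   0.        ,   1.        ]]), 'D': array([-0.00585003,  0.        ,  0.        ,  0.        ,  0.        ]), 'eye': array([119.5765124 , 516.34223737, 382.56735475]), 'orientation': array([2.85234149e+00, 1.78631086e-03, 1.20042660e+00])}
```

View pics/side0.png

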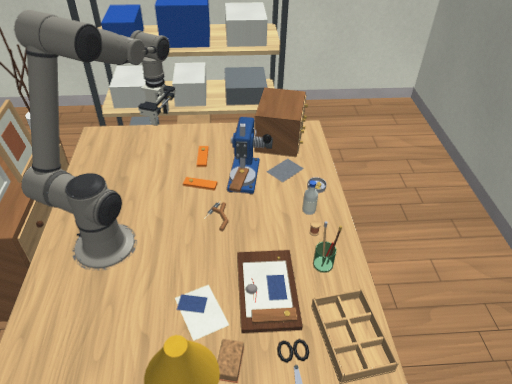

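View pics/top0.png

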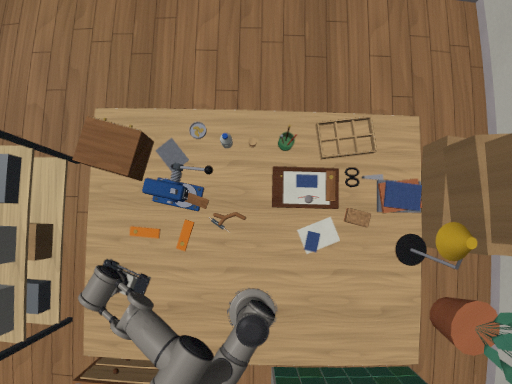

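View pics/wrist0.png

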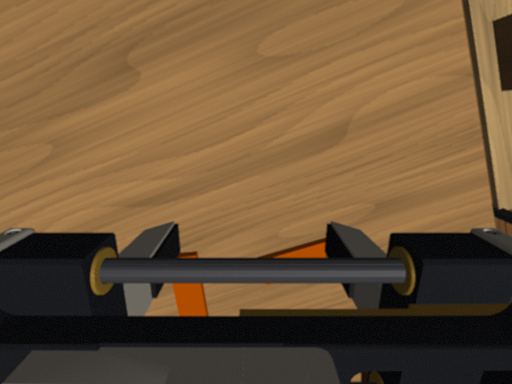

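```bash
cat > h.py <<'E'
from bench import bot
import numpy as np, cv2, pickle
from scipy.spatial.transform import Rotation as R
def cam(n): 
    p=bot.camera_params(n); return p
def proj(p,X):
    Rm=R.from_euler('xyz',p['orientation']).as_matrix()
    X=np.atleast_2d(np.asarray(X,float))
    rv,_=cv2.Rodrigues(Rm.T); t=-Rm.T@p['eye']
    return cv2.projectPoints(X,rv,t,p['camera_matrix'],p['D'])[0].reshape(-1,2)
def ray(p,uv):
    Rm=R.from_euler('xyz',p['orientation']).as_matrix()
    n=cv2.undistortPoints(np.array([[uv]],float),p['camera_matrix'],p['D'])[0,0]
    d=Rm@np.array([n[0],n[1],1.]); return p['eye'],d/np.linalg.norm(d)
def onz(p,uv,z):
    e,d=ray(p,uv); return e+d*(z-e[2])/d[2]
def tri(l):
    A=np.zeros((3,3));b=np.zeros(3)
    for p,uv in l:
        e,d=ray(p,uv);M=np.eye(3)-np.outer(d,d);A+=M;b+=M@e
    return np.linalg.solve(A,b)
def crop(im,x0,y0,x1,y1,f,name):
    c=cv2.resize(im[y0:y1,x0:x1],None,fx=f,fy=f,interpolation=cv2.INTER_CUBIC)
    cv2.imwrite(f'pics/{name}.png',c)
E
python3 - <<'E'
from h import *
t=cv2.imread('pics/top0.png');s=cv2.imread('pics/side0.png')
crop(t,130,140,230,215,8,'t_press');crop(t,262,150,352,218,8,'t_board')
crop(s,210,110,310,200,6,'s_press');crop(s,230,240,310,335,6,'s_board')
E
```

```text
(no output)
```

View pics/t_press.png

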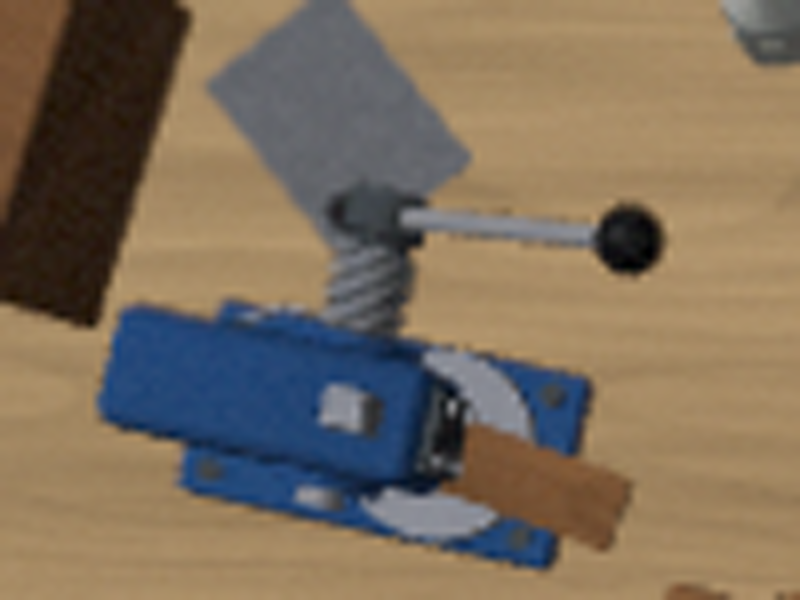

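View pics/t_board.png

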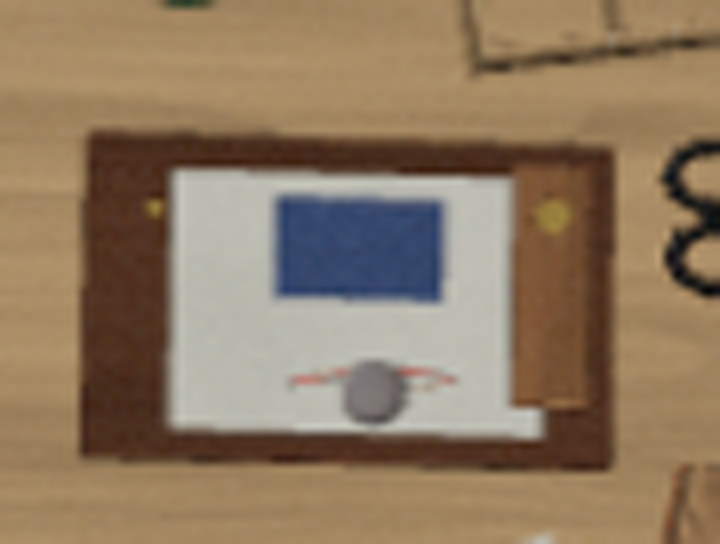

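View pics/s_press.png

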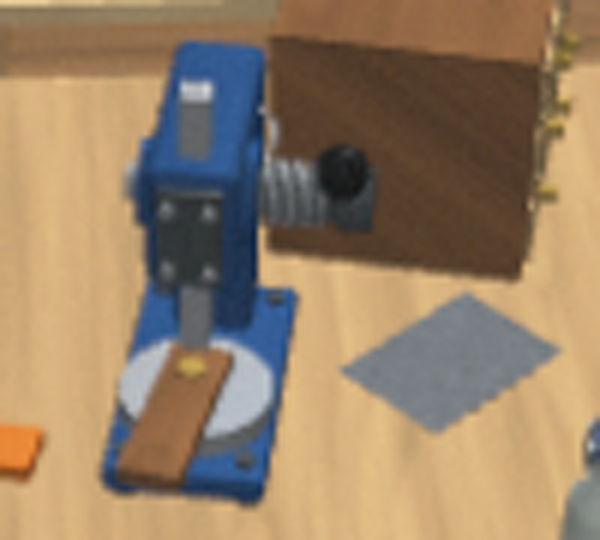

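View pics/s_board.png

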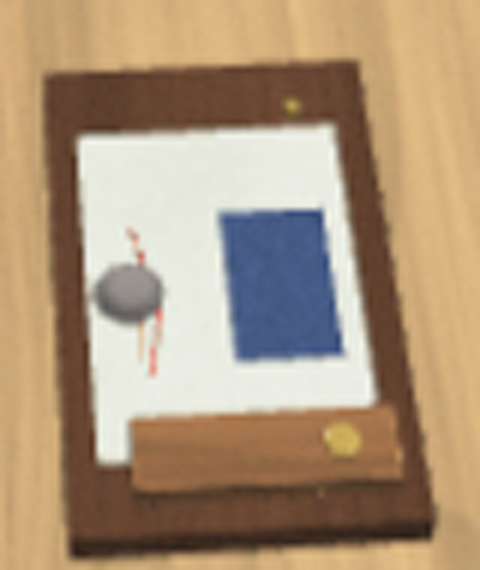

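```bash
python3 - <<'E'
from h import *
T=cam('top');S=cam('side')
t=cv2.imread('pics/top0.png');s=cv2.imread('pics/side0.png')
def px(c,x0,y0,f): return ((c[0]+.5)/f-.5+x0,(c[1]+.5)/f-.5+y0)
def cen(im,x0,y0,x1,y1,fn,show=1):
    c=cv2.resize(im[y0:y1,x0:x1],None,fx=8,fy=8,interpolation=cv2.INTER_CUBIC)
    hsv=cv2.cvtColor(c,cv2.COLOR_BGR2HSV).astype(int)
    m=fn(hsv).astype(np.uint8);n,l,st,ce=cv2.connectedComponentsWithStats(m)
    k=1+np.argmax(st[1:,4]);return px(ce[k],x0,y0,8),st[k,4]/64,(l==k)
black=lambda h:(h[...,2]<55)
bt,a1,_=cen(t,198,160,220,180,black);bs,a2,_=cen(s,258,128,276,146,black)
print('ball',bt,a1,bs,a2,tri([(T,bt),(S,bs)]))
yel=lambda h:(h[...,0]>20)&(h[...,0]<32)&(h[...,1]>120)&(h[...,2]>100)
pt,a,_=cen(t,277,170,286,182,yel);ps,b,_=cen(s,272,253,285,263,yel)
print('pin',pt,a,ps,b,tri([(T,pt),(S,ps)]),onz(T,pt,29),onz(S,ps,29))
ct,a,_=cen(t,325,170,340,184,yel);cs,b,_=cen(s,280,306,294,320,yel)
print('fitcap',ct,a,cs,b,tri([(T,ct),(S,cs)]),onz(T,ct,39),onz(S,cs,39))
for c in [(90,132),(612,148),(608,468),(82,456)]: print('bd top',onz(T,px(c,262,150,8),22)[:2])
for c in [(45,73),(358,62),(432,527),(73,545)]: print('bd side',onz(S,px(c,230,240,6),22)[:2])
for c in [(592,378),(550,568),(182,488)]: print('foot top',onz(T,px(c,130,140,8),20)[:2])
for c in [(478,422),(632,482),(606,552)]: print('bat top',onz(T,px(c,130,140,8),64)[:2])
for c in [(118,470),(182,482),(234,352),(172,345)]: print('bat side',onz(S,px(c,210,110,6),64)[:2])
kc,b,_=cen(s,236,167,250,174,yel);print('cap side',kc,b,onz(S,kc,69)[:2])
E
```

```text
ball (np.float64(208.11601882160392), np.float64(169.6403232405892)) 47.734375 (np.float64(266.6173297469851), np.float64(138.88278848427524)) 66.078125 [605.928633   180.65054163 328.45814939]
pin (np.float64(280.8038793103448), np.float64(175.4662356321839)) 1.359375 (np.float64(278.12300531914894), np.float64(257.49002659574467)) 2.9375 [ 629.51513459 -118.58630535   31.51176535] [ 628.77342666 -118.76080199   29.        ] [ 630.95427888 -116.46263454   29.        ]
fitcap (np.float64(330.68536121673003), np.float64(176.61074144486693)) 8.21875 (np.float64(286.65773322422257), np.float64(312.91775777414074)) 19.09375 [ 629.44179512 -347.98801222   42.13110034] [ 628.518404   -348.62305459   39.        ] [ 631.24147912 -345.95830392   39.        ]
bd top [672.73590458 -81.34908822]
bd top [ 671.99611187 -387.10651621]
bd top [ 484.99166496 -385.82669453]
bd top [484.40927303 -80.66248167]
bd side [487.78822945 -76.34114124]
bd side [676.05202786 -78.35165909]
bd side [ 673.26462019 -388.77149193]
bd side [ 488.73396133 -387.9909022 ]
foot top [567.75516493 237.45313489]
foot top [457.067693   257.82250864]
foot top [497.44211909 475.13272483]
bat top [537.12738901 295.15557336]
bat top [505.56122829 206.75074641]
bat top [465.82349361 220.03375253]
bat side [469.35237072 222.39326053]
bat side [511.68706761 208.0791226 ]
bat side [554.97693446 343.77226577]
bat side [511.50730822 353.89302541]
cap side (np.float64(241.52313535911603), np.float64(170.75207182320443)) 5.65625 [523.89891264 322.51551331]
```

Sorting the candidates: brown batten with cap in the press throat (side px 241,171 cap; top px 198,202) is the one to use. The two orange ones (side px 203,155 and 200,184) are look-alikes, and the brown one on the board (side px 275,315) is the one already fitted. Crops confirm. The press sits at about (525.5, 321.3), yaw 79.5°, and the ball at (606, 181, 328), which agrees with the geometry given. I'm moving towards the ball now.

Call:
drive_tool(hand=[91,91,91,91,91,91,91,91], slide=[[-0.96,-0.52,-0.15],[-0.96,-0.52,-0.15],[-0.96,-0.52,-0.15],[-0.96,-0.52,-0.15],[-0.96,-0.52,-0.15],[-0.96,-0.52,-0.15],[-0.96,-0.52,-0.15],[-0.96,-0.52,-0.15]], dr=[[0,0,0],[0,0,0],[0,0,0],[0,0,0],[0,0,0],[0,0,0],[0,0,0],[0,0,0]])

```text
time_s: 0.82
ee_pos: [332.1, 321.7, 434.8]
tool_rot: [-3.141, -0.0, 2.771]
wrist_force: [1.3, 0.0, -0.5]
width: 90.7
```

Call:
drive_tool(hand=[91,91,91,91,91,91,91,91], slide=[[-0.96,-0.52,-0.15],[-0.96,-0.52,-0.15],[-0.96,-0.52,-0.15],[-0.96,-0.52,-0.15],[-0.96,-0.52,-0.15],[-0.96,-0.52,-0.15],[-0.96,-0.52,-0.15],[-0.96,-0.52,-0.15]], dr=[[0,0,0],[0,0,0],[0,0,0],[0,0,0],[0,0,0],[0,0,0],[0,0,0],[0,0,0]])

```text
time_s: 1.48
ee_pos: [473.4, 155.1, 464.7]
tool_rot: [-3.141, -0.0, 2.771]
wrist_force: [-0.1, 0.9, -0.2]
width: 91.1
```

Call:
drive_tool(hand=[91,91,91,91,91,91], slide=[[-0.96,-0.52,-0.15],[-0.96,-0.52,-0.15],[-0.96,-0.52,-0.15],[-0.96,-0.52,-0.15],[-0.96,-0.52,-0.15],[-0.96,-0.52,-0.15]], dr=[[0,0,0],[0,0,0],[0,0,0],[0,0,0],[0,0,0],[0,0,0]])

```text
time_s: 1.98
ee_pos: [579.4, 30.3, 487.1]
tool_rot: [-3.142, -0.001, 2.771]
wrist_force: [0.5, 0.1, -0.1]
width: 91.2
```

Call:
drive_tool(hand=[91,91,91,91,91,91,91,91], slide=[[0,0,0],[0,0,0],[0,0,0],[0,0,0],[0,0,0],[0,0,0],[0,0,0],[0,0,0]], dr=[[0,0,-1],[0,0,-1],[0,0,-1],[0,0,-1],[0,0,-1],[0,0,-1],[0,0,-1],[0,0,-1]])

```text
time_s: 2.65
ee_pos: [578.7, 31.4, 486.8]
tool_rot: [3.141, -0.001, -2.81]
wrist_force: [-0.1, 0.1, 0.1]
width: 90.8
```

Call:
drive_tool(hand=[91,91,91,91,91,91,91,91], slide=[[0,0,0],[0,0,0],[0,0,0],[0,0,0],[0,0,0],[0,0,0],[0,0,0],[0,0,0]], dr=[[0,0,-1],[0,0,-1],[0,0,-1],[0,0,-1],[0,0,-1],[0,0,-1],[0,0,-1],[0,0,-1]])

```text
time_s: 3.32
ee_pos: [578.7, 31.4, 486.8]
tool_rot: [3.141, -0.0, -2.112]
wrist_force: [-0.5, -0.8, 0.4]
width: 91.2
```

Call:
drive_tool(hand=[91,91,91,91,91], slide=[[0,0,0],[0,0,0],[0,0,0],[0,0,0],[0,0,0]], dr=[[0,0,-1],[0,0,-1],[0,0,-1],[0,0,-1],[0,0,0]])

```text
time_s: 3.73
ee_pos: [578.7, 31.5, 486.8]
tool_rot: [3.141, 0.0, -1.764]
wrist_force: [-0.2, -1.3, -0.0]
width: 91.3
```

```bash
python3 - <<'E'
from h import *
W=cam('wrist');cv2.imwrite('pics/w1.png',bot.read_camera('wrist'));cv2.imwrite('pics/s1.png',bot.read_camera('side'))
print(W['eye'],proj(W,[[606,180.7,328]]))
E
```

```text
[564.97191831 -44.63181992 465.26910613] [[256.24503467 443.71859528]]
```

View pics/w1.png

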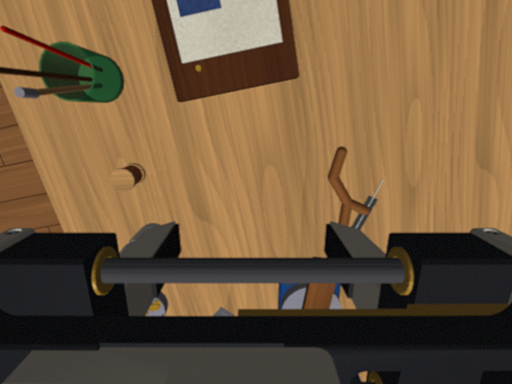

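View pics/s1.png

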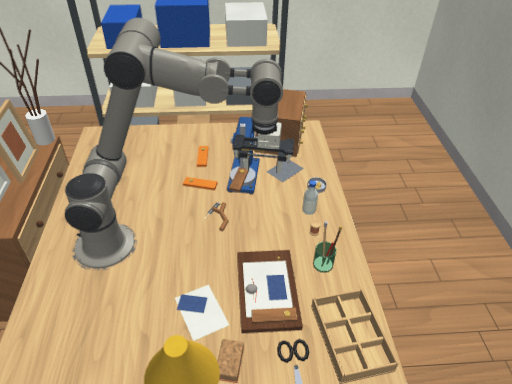

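Call:
drive_tool(hand=[91,91,91,91,91,91,91,91], slide=[[-0.9,0.01,0],[-0.9,0.01,0],[-0.9,0.01,0],[-0.9,0.01,0],[-0.9,0.01,0],[-0.8,0.01,0],[-0.5,0.01,0],[-0.26,0.01,0]], dr=[[0,0,0],[0,0,0],[0,0,0],[0,0,0],[0,0,0],[0,0,0],[0,0,0],[0,0,0]])

```text
time_s: 4.5
ee_pos: [606.4, 181.9, 486.8]
tool_rot: [3.141, 0.0, -1.767]
wrist_force: [-0.4, -1.0, -0.1]
width: 90.8
```

```bash
python3 - <<'E'
from h import *
o=bot.observe();print(o['ee_pos'],o['wrist_force'])
i=bot.read_camera('side');crop(i,225,110,325,190,8,'s2')
i=bot.read_camera('wrist');cv2.imwrite('pics/w2.png',i)
E
```

```text
[606.37917342 181.93500183 486.81378622] [-0.37414086 -0.95051684 -0.09586498]
```

View pics/s2.png

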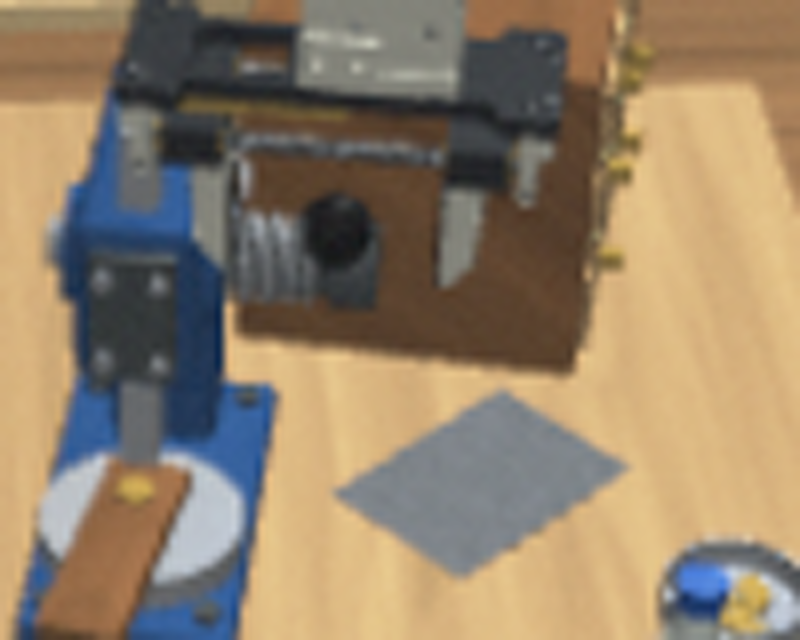

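View pics/w2.png

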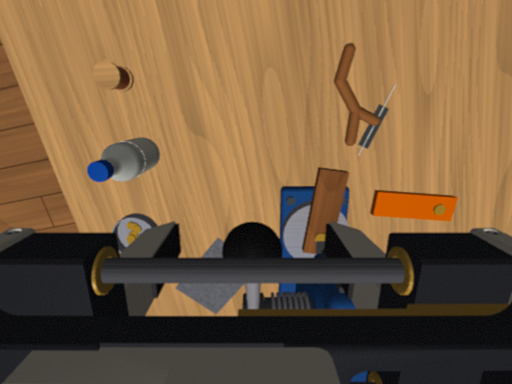

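Call:
drive_tool(hand=[25,25,25,25,25,25,25,25], slide=[[0,0,0],[0,0,0],[0,0,0],[0,0,0],[0,0,0],[0,0,0],[0,0,0],[0,0,0]], dr=[[0,0,0],[0,0,0],[0,0,0],[0,0,0],[0,0,0],[0,0,0],[0,0,0],[0,0,0]], grip_force=25)

```text
time_s: 5.27
ee_pos: [606.3, 180.3, 487.3]
tool_rot: [-3.142, 0.0, -1.767]
wrist_force: [0.2, 0.0, -0.3]
width: 42.3
```

Call:
drive_tool(hand=[25,25,25,25], slide=[[0,0,0],[0,0,0],[0,0,0],[0,0,0]], dr=[[0,0,0],[0,0,0],[0,0,0],[0,0,0]], grip_force=25)

```text
time_s: 5.6
ee_pos: [606.2, 180.5, 487.2]
tool_rot: [3.141, -0.0, -1.767]
wrist_force: [-2.5, 0.0, 0.6]
width: 32.3
```

```bash
python3 - <<'E'
import numpy as np
v=np.arange(0,1.051,.05)
e=.70-v
X=190*np.cos(e)/25;Z=-190*np.sin(e)/25
for i in range(len(v)-1): print(round(v[i+1],3),[round(X[i+1]-X[i],3),0,round(Z[i+1]-Z[i],3)])
E
```

```text
0.05 [np.float64(0.237), 0, np.float64(0.297)]
0.1 [np.float64(0.222), 0, np.float64(0.308)]
0.15 [np.float64(0.207), 0, np.float64(0.319)]
0.2 [np.float64(0.19), 0, np.float64(0.329)]
0.25 [np.float64(0.174), 0, np.float64(0.338)]
0.3 [np.float64(0.157), 0, np.float64(0.346)]
0.35 [np.float64(0.139), 0, np.float64(0.354)]
0.4 [np.float64(0.121), 0, np.float64(0.36)]
0.45 [np.float64(0.103), 0, np.float64(0.366)]
0.5 [np.float64(0.085), 0, np.float64(0.37)]
0.55 [np.float64(0.066), 0, np.float64(0.374)]
0.6 [np.float64(0.047), 0, np.float64(0.377)]
0.65 [np.float64(0.028), 0, np.float64(0.379)]
0.7 [np.float64(0.009), 0, np.float64(0.38)]
0.75 [np.float64(-0.009), 0, np.float64(0.38)]
0.8 [np.float64(-0.028), 0, np.float64(0.379)]
0.85 [np.float64(-0.047), 0, np.float64(0.377)]
0.9 [np.float64(-0.066), 0, np.float64(0.374)]
0.95 [np.float64(-0.085), 0, np.float64(0.37)]
1.0 [np.float64(-0.103), 0, np.float64(0.366)]
1.05 [np.float64(-0.121), 0, np.float64(0.36)]
```

Call:
drive_tool(hand=[25,25,25,25,25,25,25,25], slide=[[0.237,0,0.297],[0.222,0,0.308],[0.207,0,0.319],[0.19,0,0.329],[0.174,0,0.338],[0.157,0,0.346],[0.139,0,0.354],[0.121,0,0.36]], dr=[[0,0,0],[0,0,0],[0,0,0],[0,0,0],[0,0,0],[0,0,0],[0,0,0],[0,0,0]], grip_force=30)

```text
time_s: 6.27
ee_pos: [599.1, 144.4, 420.7]
tool_rot: [-3.141, 0.0, -1.767]
wrist_force: [-1.0, 0.3, 5.3]
width: 32.4
```

Call:
drive_tool(hand=[25,25,25,25,25,25,25,25], slide=[[0.103,0,0.366],[0.085,0,0.37],[0.066,0,0.374],[0.047,0,0.377],[0.028,0,0.379],[0.009,0,0.38],[-0.009,0,0.38],[-0.028,0,0.379]], dr=[[0,0,0],[0,0,0],[0,0,0],[0,0,0],[0,0,0],[0,0,0],[0,0,0],[0,0,0]], grip_force=30)

```text
time_s: 6.93
ee_pos: [597.7, 136.7, 345.5]
tool_rot: [-3.141, -0.001, -1.768]
wrist_force: [-1.6, -1.8, 6.4]
width: 32.4
```

Call:
drive_tool(hand=[25,25,25,25,25,25], slide=[[-0.047,0,0.377],[-0.066,0,0.374],[-0.085,0,0.37],[-0.103,0,0.366],[0,0,0],[0,0,0]], dr=[[0,0,0],[0,0,0],[0,0,0],[0,0,0],[0,0,0],[0,0,0]], grip_force=30)

```text
time_s: 7.43
ee_pos: [599.1, 143.8, 309.4]
tool_rot: [-3.141, -0.002, -1.767]
wrist_force: [-5.0, -5.6, 12.7]
width: 32.6
```

Call:
drive_tool(hand=[25,25,25,25], slide=[[-0.03,0,0.09],[-0.03,0,0.09],[0,0,0],[0,0,0]], dr=[[0,0,0],[0,0,0],[0,0,0],[0,0,0]], grip_force=30)

```text
time_s: 7.77
ee_pos: [599.2, 144.9, 306.3]
tool_rot: [-3.14, -0.003, -1.767]
wrist_force: [-8.0, -6.9, 20.2]
width: 32.5
```

```bash
python3 - <<'E'
from h import *
i=bot.read_camera('side');crop(i,215,110,315,190,8,'s3')
i=bot.read_camera('wrist');cv2.imwrite('pics/w3.png',i)
E
```

```text
(no output)
```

View pics/s3.png

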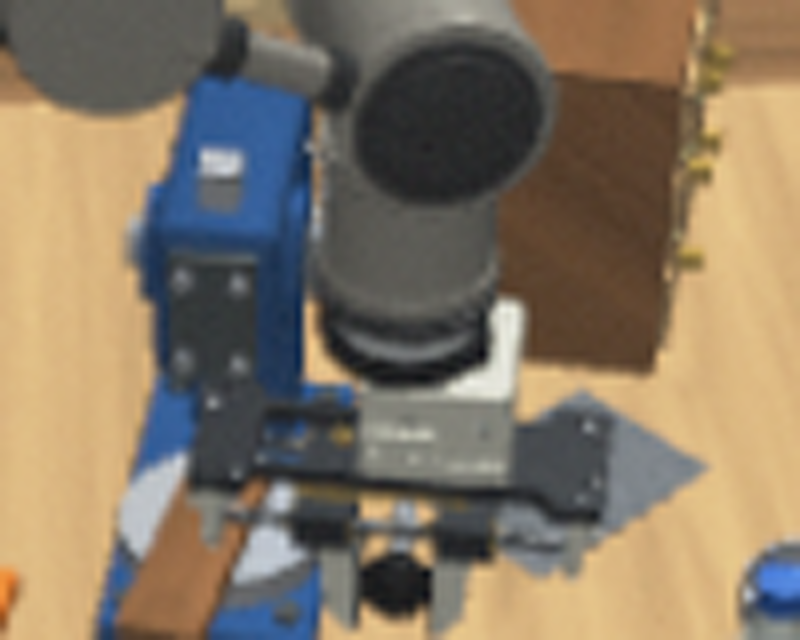

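View pics/w3.png

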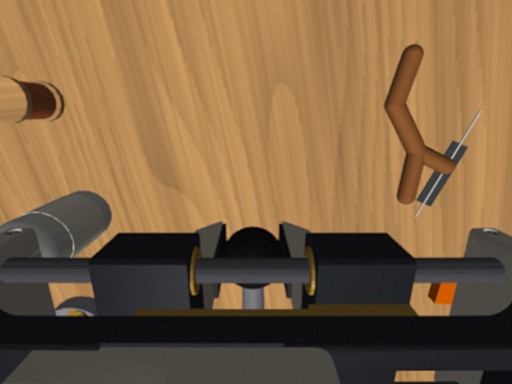

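```bash
cat >> h.py <<'E'
PO=np.array([525.5,321.3,0]);PY=np.radians(79.5)
def press(p):
    c,s=np.cos(PY),np.sin(PY);return PO+np.array([c*p[0]-s*p[1],s*p[0]+c*p[1],p[2]])
def ballpos(v): return press([22-190*np.cos(.7-v),-105,205+190*np.sin(.7-v)])
E
python3 - <<'E'
from h import *
S=cam('side')
for v in [0,.9,.95,1.0,1.05]: print(v,ballpos(v).round(1),proj(S,ballpos(v)))
i=bot.read_camera('side')
for (x0,y0,x1,y1) in [(250,170,276,192)]:
    c=cv2.resize(i[y0:y1,x0:x1],None,fx=8,fy=8,interpolation=cv2.INTER_CUBIC)
    cv2.imwrite('pics/s4.png',c)
    m=(c.max(2)<40).astype(np.uint8)
    n,l,st,ce=cv2.connectedComponentsWithStats(m)
    for k in range(1,n):
        if st[k,4]>300: print((ce[k]+.5)/8-.5+[x0,y0],st[k]/8)
E
```

```text
0 [606.3 180.9 327.4] [[266.4094695  139.11884726]]
0.9 [598.8 140.7 167.3] [[263.87511954 180.5835068 ]]
0.95 [599.2 142.8 158. ] [[263.84881589 182.08592139]]
1.0 [599.7 145.3 148.9] [[263.8352772 183.4713795]]
1.05 [600.2 148.3 139.8] [[263.83435695 184.73752447]]
[253.93882626 176.07543103] [ 2.25   5.5    5.5    2.    47.125]
[272.95614035 177.55445906] [20.375  7.125  5.625  2.25  42.75 ]
[263.98134167 182.86874461] [ 10.375   9.875   8.25    6.5   289.75 ]
```

View pics/s4.png

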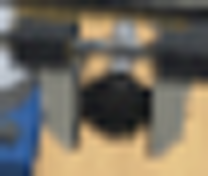

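Call:
drive_tool(hand=[25,25,25,25,25], slide=[[0,0,0],[0,0,0],[-0.03,0,0.09],[0,0,0],[0,0,0]], dr=[[0,0,0],[0,0,0],[0,0,0],[0,0,0],[0,0,0]], grip_force=45)

```text
time_s: 8.33
ee_pos: [599.3, 145.4, 304.6]
tool_rot: [-3.14, -0.003, -1.767]
wrist_force: [-9.6, -8.8, 22.6]
width: 31.9
```

```bash
python3 - <<'E'
import numpy as np
v=np.linspace(1,0,26)
e=.70-v
X=190*np.cos(e)/25;Z=-190*np.sin(e)/25
print([[round(float(a),2),0,round(float(b),2)] for a,b in zip(np.diff(X),np.diff(Z))], X[-1]-X[0],Z[-1]-Z[0])
E
```

```text
[[0.08, 0, -0.29], [0.07, 0, -0.3], [0.06, 0, -0.3], [0.05, 0, -0.3], [0.04, 0, -0.3], [0.02, 0, -0.3], [0.01, 0, -0.3], [0.0, 0, -0.3], [-0.01, 0, -0.3], [-0.02, 0, -0.3], [-0.04, 0, -0.3], [-0.05, 0, -0.3], [-0.06, 0, -0.3], [-0.07, 0, -0.3], [-0.08, 0, -0.29], [-0.1, 0, -0.29], [-0.11, 0, -0.28], [-0.12, 0, -0.28], [-0.13, 0, -0.28], [-0.14, 0, -0.27], [-0.15, 0, -0.26], [-0.16, 0, -0.26], [-0.17, 0, -0.25], [-0.18, 0, -0.24], [-0.19, 0, -0.24]] -1.4477566939924928 -7.142007993632633
```

Call:
drive_tool(hand=[25,25,25,25,25,25,25,25], slide=[[0.05,0,-0.13],[0.04,0,-0.14],[0.08,0,-0.29],[0.07,0,-0.3],[0.06,0,-0.3],[0.05,0,-0.3],[0.04,0,-0.3],[0.02,0,-0.3]], dr=[[0,0,0],[0,0,0],[0,0,0],[0,0,0],[0,0,0],[0,0,0],[0,0,0],[0,0,0]])

```text
time_s: 9.0
ee_pos: [597.8, 136.8, 354.0]
tool_rot: [-3.141, -0.0, -1.767]
wrist_force: [0.4, -2.3, 2.4]
width: 32.1
```

Call:
drive_tool(hand=[25,25,25,25,25,25,25,25], slide=[[0.01,0,-0.3],[0,0,-0.3],[-0.01,0,-0.3],[-0.02,0,-0.3],[-0.04,0,-0.3],[-0.05,0,-0.3],[-0.06,0,-0.3],[-0.07,0,-0.3]], dr=[[0,0,0],[0,0,0],[0,0,0],[0,0,0],[0,0,0],[0,0,0],[0,0,0],[0,0,0]])

```text
time_s: 9.67
ee_pos: [599.0, 143.8, 414.1]
tool_rot: [-3.141, 0.002, -1.767]
wrist_force: [3.2, 6.3, 0.4]
width: 32.0
```

Call:
drive_tool(hand=[25,25,25,25,25,25,25,25], slide=[[-0.08,0,-0.29],[-0.1,0,-0.29],[-0.11,0,-0.28],[-0.12,0,-0.28],[-0.13,0,-0.28],[-0.14,0,-0.27],[-0.15,0,-0.26],[-0.16,0,-0.26]], dr=[[0,0,0],[0,0,0],[0,0,0],[0,0,0],[0,0,0],[0,0,0],[0,0,0],[0,0,0]])

```text
time_s: 10.33
ee_pos: [603.8, 168.3, 468.4]
tool_rot: [3.141, 0.001, -1.766]
wrist_force: [4.2, 4.6, -3.9]
width: 32.1
```

Call:
drive_tool(hand=[25,25,25,25], slide=[[-0.17,0,-0.25],[-0.18,0,-0.24],[0,0,0],[0,0,0]], dr=[[0,0,0],[0,0,0],[0,0,0],[0,0,0]])

```text
time_s: 10.67
ee_pos: [605.4, 177.0, 480.6]
tool_rot: [3.141, 0.001, -1.766]
wrist_force: [3.2, 4.7, -1.2]
width: 32.0
```

```bash
python3 - <<'E'
from h import *
S=cam('side')
for v in [0,.05,.1]: print(v,ballpos(v).round(1),proj(S,ballpos(v)))
i=bot.read_camera('side');crop(i,215,110,315,190,8,'s5')
x0,y0,x1,y1=255,126,280,150
c=cv2.resize(i[y0:y1,x0:x1],None,fx=8,fy=8,interpolation=cv2.INTER_CUBIC)
m=(c.max(2)<50).astype(np.uint8)
n,l,st,ce=cv2.connectedComponentsWithStats(m)
for k in range(1,n):
    if st[k,4]>300: print((ce[k]+.5)/8-.5+[x0,y0],st[k]/8)
E
```

```text
0 [606.3 180.9 327.4] [[266.4094695  139.11884726]]
0.05 [605.2 175.1 320. ] [[266.18419057 141.78583351]]
0.1 [604.2 169.6 312.3] [[265.96584026 144.45452199]]
[257.34835271 130.90717054] [  0.      3.5     5.875   4.    161.25 ]
[275.45914537 132.50802716] [ 17.25    5.      7.75    4.125 195.625]
[266.25485422 139.9175992 ] [  7.125   9.875   9.375   9.125 516.625]
```

View pics/s5.png

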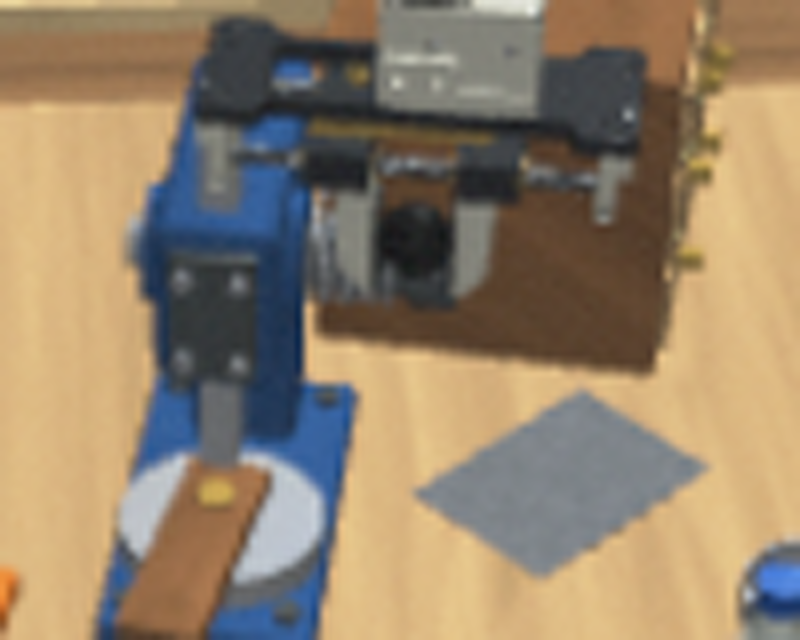

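Call:
drive_tool(hand=[25,25,25,25], slide=[[-0.1,0,-0.12],[-0.1,0,-0.12],[-0.05,0,-0.07],[0,0,0]], dr=[[0,0,0],[0,0,0],[0,0,0],[0,0,0]])

```text
time_s: 11.05
ee_pos: [607.2, 181.0, 484.3]
tool_rot: [3.134, -0.007, -1.768]
wrist_force: [2.9, -4.5, -15.7]
width: 32.5
```

```bash
python3 - <<'E'
from h import *
i=bot.read_camera('side');crop(i,215,110,315,190,8,'s6')
x0,y0,x1,y1=255,126,280,150
c=cv2.resize(i[y0:y1,x0:x1],None,fx=8,fy=8,interpolation=cv2.INTER_CUBIC)
m=(c.max(2)<50).astype(np.uint8)
n,l,st,ce=cv2.connectedComponentsWithStats(m)
for k in range(1,n):
    if st[k,4]>300: print((ce[k]+.5)/8-.5+[x0,y0],st[k]/8)
E
```

```text
[257.40173331 129.30167828] [  0.      1.625   5.875   4.375 170.375]
[275.7263385  131.01298274] [ 16.875   3.375   8.125   4.375 213.625]
[266.43234058 138.47142239] [  7.375   8.375   9.25    9.25  505.75 ]
```

Call:
drive_tool(hand=[70,70,70,70,70,70], slide=[[0,0,0.05],[0,0,0],[0,0,0],[0,0,0],[0,0,0],[0,0,0]], dr=[[0,0,0],[0,0,0],[0,0,0],[0,0,0],[0,0,0],[0,0,0]])

```text
time_s: 11.6
ee_pos: [606.4, 182.1, 488.1]
tool_rot: [-3.141, 0.001, -1.767]
wrist_force: [0.2, -0.3, 0.1]
width: 66.7
```

```bash
python3 - <<'E'
from h import *
i=bot.read_camera('side');crop(i,215,110,315,190,8,'s7')
x0,y0,x1,y1=255,126,280,150
c=cv2.resize(i[y0:y1,x0:x1],None,fx=8,fy=8,interpolation=cv2.INTER_CUBIC)
m=(c.max(2)<50).astype(np.uint8)
n,l,st,ce=cv2.connectedComponentsWithStats(m)
for k in range(1,n):
    if st[k,4]>300: print((ce[k]+.5)/8-.5+[x0,y0],st[k]/8)
crop(i,225,150,265,180,16,'s7b')
E
```

```text
[278.29960866 129.93243554] [22.25   2.625  2.75   3.625 67.875]
[266.640257   138.76785467] [  8.25    8.5     8.125   9.625 451.125]
```

View pics/s7b.png

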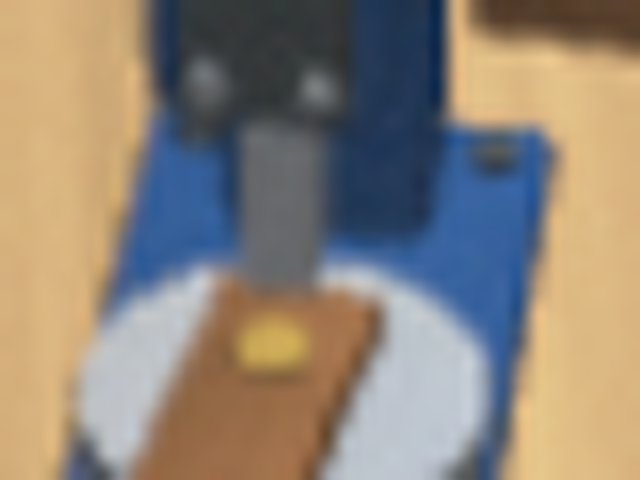

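```bash
python3 - <<'E'
from h import *
S=cam('side')
a=cv2.imread('pics/side0.png');b=bot.read_camera('side')
for i in (a,b):
    x0,y0,x1,y1=234,164,252,177
    c=cv2.resize(i[y0:y1,x0:x1],None,fx=8,fy=8,interpolation=cv2.INTER_CUBIC)
    h=cv2.cvtColor(c,cv2.COLOR_BGR2HSV).astype(int)
    m=((h[...,0]>20)&(h[...,0]<32)&(h[...,1]>120)&(h[...,2]>100)).astype(np.uint8)
    n,l,st,ce=cv2.connectedComponentsWithStats(m);k=1+np.argmax(st[1:,4])
    print((ce[k]+.5)/8-.5+[x0,y0],st[k]/8)
print(proj(S,[[524,322,67],[524,322,70]]))
crop(a,225,150,265,180,16,'s0b')
E
```

```text
[241.52313536 170.75207182] [ 6.25  6.25  3.5   2.25 45.25]
[241.580625  171.2140625] [ 6.25   6.625  3.625  2.125 50.   ]
[[241.55444788 171.19748014]
 [241.55279798 170.64479328]]
```

View pics/s0b.png

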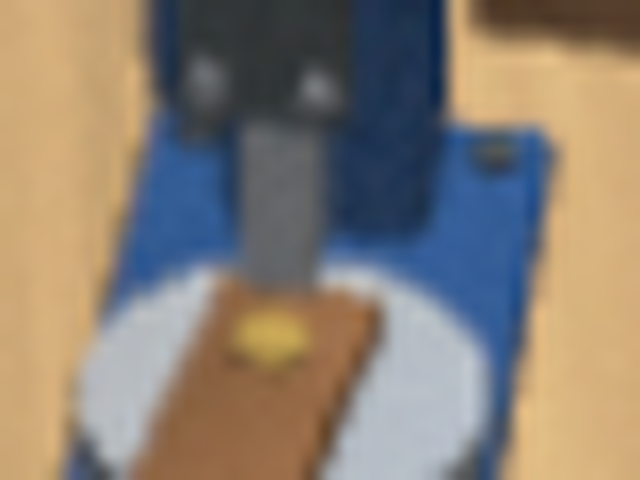

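```bash
python3 - <<'E'
from h import *
W=cam('wrist');i=bot.read_camera('wrist');cv2.imwrite('pics/w4.png',i)
pickle.dump(W,open('w4.pkl','wb'))
crop(i,270,150,370,230,8,'w4c')
E
```

```text
(no output)
```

View pics/w4c.png

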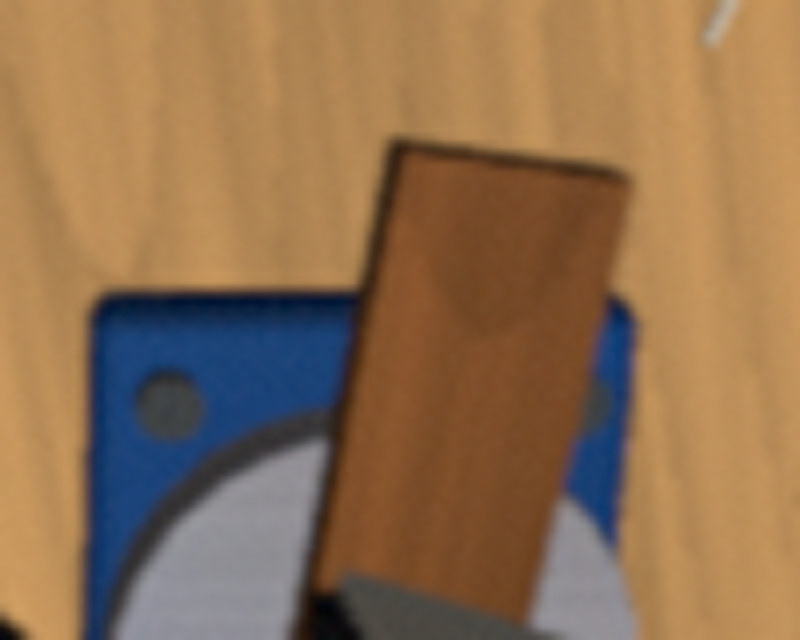

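```bash
python3 - <<'E'
from h import *
W=pickle.load(open('w4.pkl','rb'))
px=lambda c:((c[0]+.5)/8-.5+270,(c[1]+.5)/8-.5+150)
P=[onz(W,px(c),64)[:2] for c in [(402,150),(628,180),(320,580),(530,610)]]
for p in P: print(p.round(1))
print('w',np.linalg.norm(P[0]-P[1]))
for a,b in((0,2),(1,3)): d=P[b]-P[a];print(np.degrees(np.arctan2(d[1],d[0])))
# foot front corners, z~?
for c in [(98,300),(632,300)]: print(onz(W,px(c),20)[:2])
d=.5*((P[2]-P[0])/np.linalg.norm(P[2]-P[0])+(P[3]-P[1])/np.linalg.norm(P[3]-P[1]));d/=np.linalg.norm(d)
m=(P[0]+P[1])/2;print('tail',m+18*d,'hole',m+110*d,np.degrees(np.arctan2(d[1],d[0])))
# pin from w1: pose then
E
```

```text
[510.8 207.1]
[470.2 220.9]
[537.5 289.5]
[497.7 303.9]
w 42.8786334851128
72.07451208227143
71.69930366675791
[568.5449676  237.65792291]
[458.56115635 259.39769748]
tail [496.13515498 231.12597598] hole [524.73736756 318.56688995] 71.88690787451468
```

Call:
drive_tool(hand=[80,80,80,80,80,80,80,80], slide=[[0.6,0,0],[0.8,0,0],[0.9,0,0],[0.9,0,0],[0.9,0,0],[0.9,0,0],[1,0,0],[0,0,0]], dr=[[0,0,0],[0,0,0],[0,0,0],[0,0,0],[0,0,0],[0,0,0.37],[0,0,1],[0,0,0]])

```text
time_s: 12.42
ee_pos: [575.6, 30.9, 487.7]
tool_rot: [-3.141, -0.002, -1.895]
wrist_force: [0.6, -0.1, -0.6]
width: 80.1
```

```bash
cat >> h.py <<'E'
def go(target,yawdeg=None):
    o=bot.observe();p=o['ee_pos'];Rm=R.from_euler('xyz',o['tool_rot']).as_matrix()
    print('pos',p.round(1),'yaw',np.degrees(o['tool_rot'][2]).round(2),'F',o['wrist_force'].round(1))
    print('shift units',(Rm.T@(np.array(target)-p)/25).round(3))
    if yawdeg is not None: print('dr',-((yawdeg-np.degrees(o['tool_rot'][2])+180)%360-180)/5)
E
python3 - <<'E'
from h import *
d=np.array([np.cos(np.radians(71.9)),np.sin(np.radians(71.9))])
t=np.array([495.2,229.5])
go([*(t-150*d),300],-108.1)
S=cam('side');i=bot.read_camera('side')
x0,y0,x1,y1=255,126,280,150
c=cv2.resize(i[y0:y1,x0:x1],None,fx=8,fy=8,interpolation=cv2.INTER_CUBIC)
m=(c.max(2)<50).astype(np.uint8)
n,l,st,ce=cv2.connectedComponentsWithStats(m);k=1+np.argmax(st[1:,4]);print((ce[k]+.5)/8-.5+[x0,y0])
# pin from w1-like
W=cam('wrist');j=bot.read_camera('wrist');cv2.imwrite('pics/w5.png',j)
h=cv2.cvtColor(j,cv2.COLOR_BGR2HSV).astype(int)
m=((h[...,0]>20)&(h[...,0]<32)&(h[...,1]>140)&(h[...,2]>90)).astype(np.uint8)
n,l,st,ce=cv2.connectedComponentsWithStats(m)
for k in range(1,n):
    if 3<st[k,4]<400: print('yel',ce[k],st[k],onz(W,ce[k],29.5)[:2])
E
```

```text
pos [575.6  30.9 487.7] yaw -108.55 F [ 0.6 -0.1 -0.6]
shift units [-0.523  5.534  7.505]
dr -0.09008971785239624
[264.64961262 130.59273432]
yel [186.05  75.55] [184  73   5   6  20] [ 630.57455064 -117.96786953]
yel [332.54166667 307.08333333] [329 305   9   5  24] [521.30640724 344.77975941]
yel [163.76785714 310.75      ] [160 306   9  10  56] [827.31013999 252.92482896]
yel [174.4137931  313.17241379] [169 310  10   6  29] [810.23306806 264.31614982]
```

View pics/w5.png

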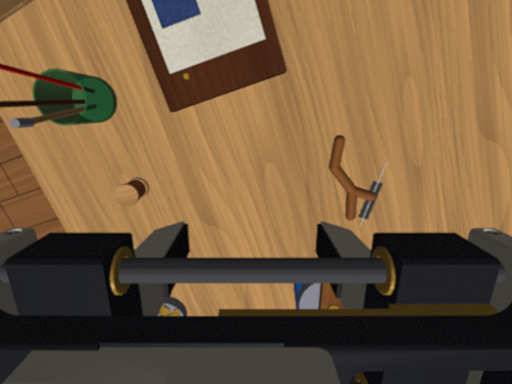

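Call:
drive_tool(hand=[80,80,80,80,80,80,80,80], slide=[[-0.07,0.7,0.94],[-0.07,0.7,0.94],[-0.07,0.7,0.94],[-0.07,0.7,0.94],[-0.07,0.7,0.94],[-0.07,0.7,0.94],[-0.05,0.7,0.94],[-0.05,0.65,0.94]], dr=[[0,0,-0.09],[0,0,0],[0,0,0],[0,0,0],[0,0,0],[0,0,0],[0,0,0],[0,0,0]])

```text
time_s: 13.18
ee_pos: [447.2, 90.7, 298.6]
tool_rot: [-3.141, 0.001, -1.876]
wrist_force: [1.0, 0.2, -0.2]
width: 80.2
```

```bash
python3 - <<'E'
from h import *
W=cam('wrist');j=bot.read_camera('wrist');cv2.imwrite('pics/w6.png',j);cv2.imwrite('pics/s8.png',bot.read_camera('side'))
go([495.2,229.5,300],-108.1)
E
```

```text
pos [445.4  90.9 296.6] yaw -107.46 F [0.  0.7 0.9]
shift units [-5.888 -0.236 -0.153]
dr 0.12810737265524494
```

View pics/w6.png

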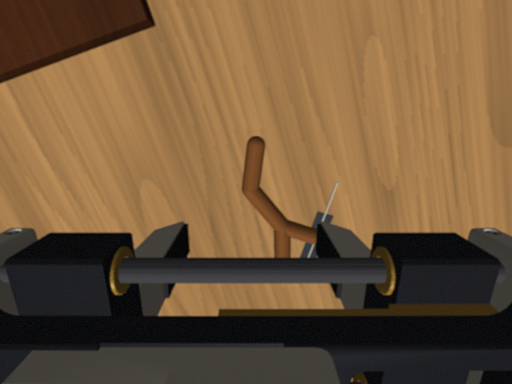

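View pics/s8.png

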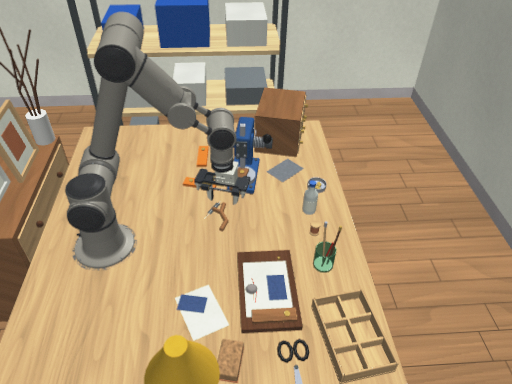

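Call:
drive_tool(hand=[80,80,80,80,80,80,80,80], slide=[[-0.6,-0.04,-0.05],[-0.9,-0.04,-0.05],[-0.9,-0.04,-0.05],[-0.9,-0.04,0],[-0.9,-0.04,0],[-0.9,-0.04,0],[-0.79,0,0],[0,0,0]], dr=[[0,0,0.13],[0,0,0],[0,0,0],[0,0,0],[0,0,0],[0,0,0],[0,0,0],[0,0,0]])

```text
time_s: 13.95
ee_pos: [501.9, 230.8, 304.7]
tool_rot: [-3.138, 0.004, -1.887]
wrist_force: [0.4, -0.4, -0.5]
width: 80.1
```

```bash
python3 - <<'E'
from h import *
W=cam('wrist');j=bot.read_camera('wrist');cv2.imwrite('pics/w7.png',j)
i=bot.read_camera('side');crop(i,190,100,290,175,8,'s9')
go([495.2,229.5,217],-108.1)
d=np.array([np.cos(np.radians(71.9)),np.sin(np.radians(71.9))]);n=np.array([-d[1],d[0]])
t=np.array([496,231.5])
print(proj(W,[[*(t-18*d+22*n),64],[*(t-18*d-22*n),64]]))
E
```

```text
pos [500.8 228.3 304.1] yaw -108.16 F [ 0.1 -0.1  0. ]
shift units [0.028 0.232 3.482]
dr -0.012469577685169497
[[288.83775101 182.52382471]
 [235.19869304 182.42973451]]
```

View pics/w7.png

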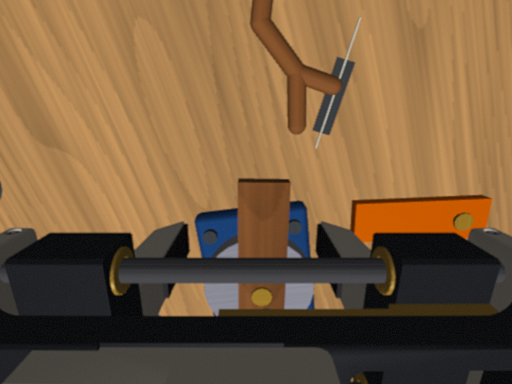

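View pics/s9.png

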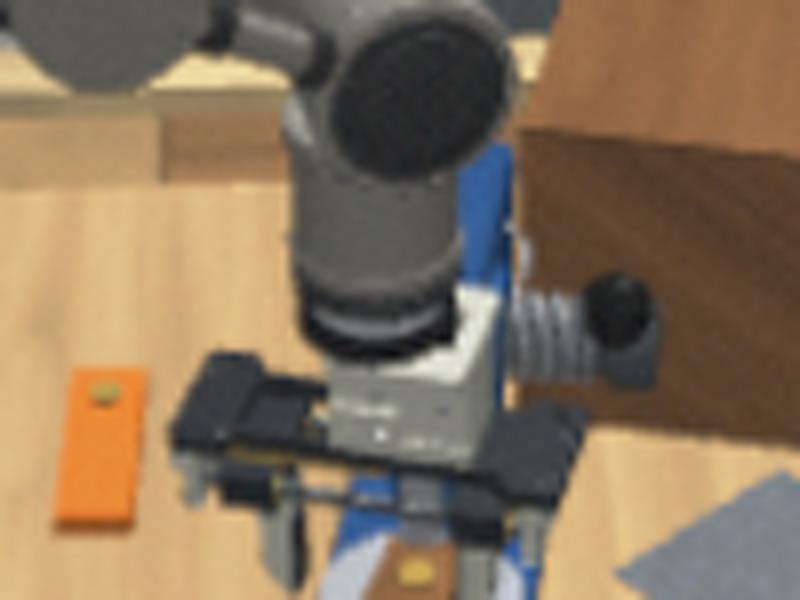

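Call:
drive_tool(hand=[80,80,80,80,80,80,80,80], slide=[[0.03,0.26,0],[0,0,0.4],[0,0,0.6],[0,0,0.6],[0,0,0.6],[0,0,0.6],[0,0,0.4],[0,0,0]], dr=[[0,0,0],[0,0,0],[0,0,0],[0,0,0],[0,0,0],[0,0,0],[0,0,0],[0,0,0]])

```text
time_s: 14.72
ee_pos: [492.8, 228.1, 221.0]
tool_rot: [3.138, -0.002, -1.891]
wrist_force: [-0.4, -0.5, -0.8]
width: 80.2
```

```bash
python3 - <<'E'
from h import *
go([494.5,229.6,217],-108.1)
W=cam('wrist');j=bot.read_camera('wrist');cv2.imwrite('pics/w8.png',j)
i=bot.read_camera('side');crop(i,190,100,290,175,8,'s10')
E
```

```text
pos [492.8 228.1 221. ] yaw -108.34 F [-0.4 -0.5 -0.8]
shift units [-0.078 -0.045  0.158]
dr -0.04725909484508293
```

View pics/w8.png

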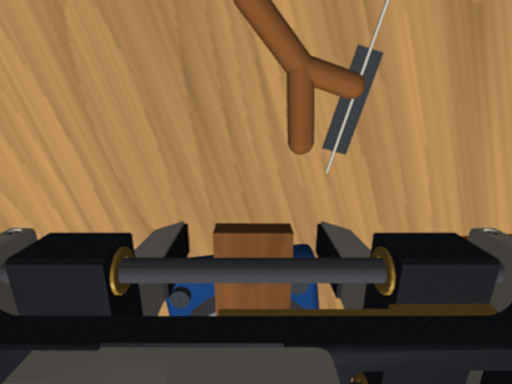

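View pics/s10.png

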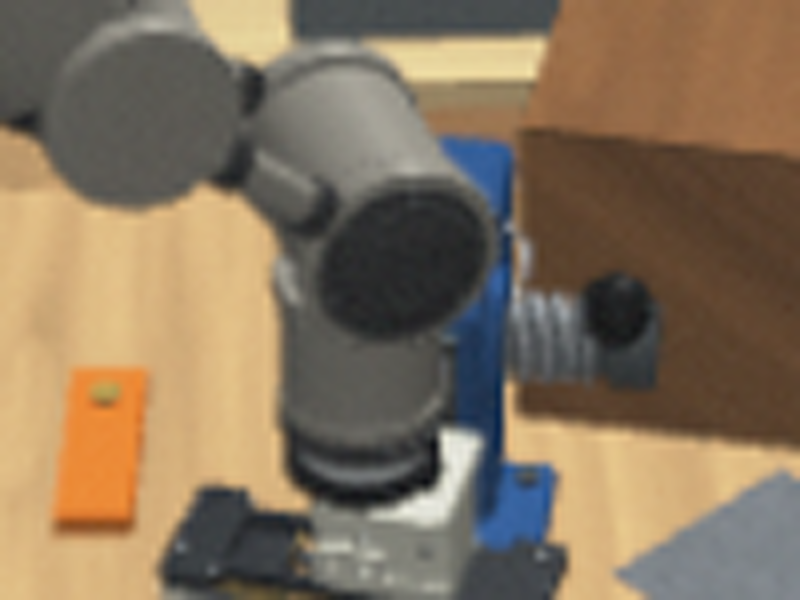

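Call:
drive_tool(hand=[80,60,40,35,35,35,35,35], slide=[[-0.05,0,0.12],[0,0,0],[0,0,0],[0,0,0],[0,0,0],[0,0,0],[0,0,0],[0,0,0]], dr=[[0,0,0],[0,0,0],[0,0,0],[0,0,0],[0,0,0],[0,0,0],[0,0,0],[0,0,0]], grip_force=35)

```text
time_s: 15.48
ee_pos: [494.1, 230.1, 220.2]
tool_rot: [-3.142, 0.0, -1.89]
wrist_force: [-0.4, 0.3, 1.0]
width: 43.6
```

Call:
drive_tool(hand=[35,35,35], slide=[[0,0,0],[0,0,0],[0,0,0]], dr=[[0,0,0],[0,0,0],[0,0,0]])

```text
time_s: 15.73
ee_pos: [494.1, 230.1, 220.2]
tool_rot: [-3.142, 0.0, -1.89]
wrist_force: [0.2, -0.0, 1.7]
width: 43.6
```

```bash
python3 - <<'E'
from h import *
go([494.5,229.6,217],-108.1)
W=cam('wrist');j=bot.read_camera('wrist');cv2.imwrite('pics/w9.png',j)
S=cam('side')
i=bot.read_camera('side')
crop(i,200,150,280,210,8,'s11')
E
```

```text
pos [494.1 230.1 220.2] yaw -108.29 F [ 0.2 -0.   1.7]
shift units [ 0.013 -0.022  0.128]
dr -0.03889998341746832
```

View pics/w9.png

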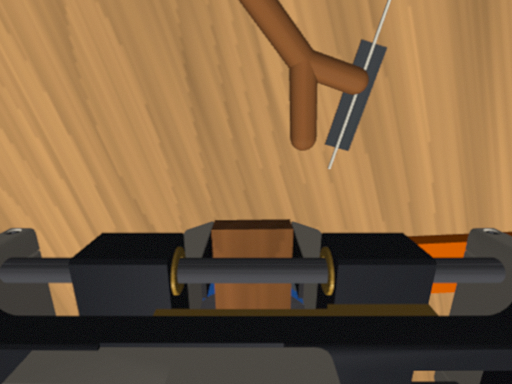

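Call:
drive_tool(hand=[35,35,35,35,35,35,35,35], slide=[[0,0,-0.15],[0,0,-0.15],[0.4,0,0],[0.8,0,0],[1,0,0],[1,0,0],[1,0,-0.2],[1,0,-0.4]], dr=[[0,0,0],[0,0,0],[0,0,0],[0,0,0],[0,0,0],[0,0,0],[0,0,0],[0,0,0]], grip_force=50)

```text
time_s: 16.5
ee_pos: [452.0, 105.2, 242.0]
tool_rot: [3.139, -0.001, -1.89]
wrist_force: [0.8, -0.4, -0.4]
width: 43.6
```

Call:
drive_tool(hand=[35,35,35,35,35,35,35,35], slide=[[1,0,-0.5],[0.7,0,-0.5],[0.3,0,-0.4],[0,0,0],[0,0,0],[0,0,0],[0,0,0],[0,0,0]], dr=[[0,0,0],[0,0,0],[0,0,0.5],[0,0,1],[0,0,1],[0,0,1],[0,0,1],[0,0,1]])

```text
time_s: 17.17
ee_pos: [437.1, 58.7, 277.7]
tool_rot: [-3.141, -0.0, -2.375]
wrist_force: [0.2, -0.1, -1.1]
width: 43.6
```

Call:
drive_tool(hand=[35,35,35,35,35,35,35,35], slide=[[0,0,0],[0,0,0],[0,0,0],[0,0,0],[0,0,0],[0,0,0],[0,0,0],[0,0,0]], dr=[[0,0,1],[0,0,1],[0,0,1],[0,0,1],[0,0,1],[0,0,1],[0,0,1],[0,0,1]])

```text
time_s: 17.83
ee_pos: [437.1, 58.7, 277.7]
tool_rot: [-3.142, -0.0, -3.073]
wrist_force: [-0.3, -0.3, -0.9]
width: 43.4
```

```bash
python3 - <<'E'
from h import *
go([535,-118,240],180)
i=bot.read_camera('side');cv2.imwrite('pics/s12.png',i)
E
```

```text
pos [437.1  58.7 277.7] yaw -176.05 F [-0.3 -0.3 -0.9]
shift units [-3.421 -7.323  1.508]
dr 0.7897760120339171
```

View pics/s12.png

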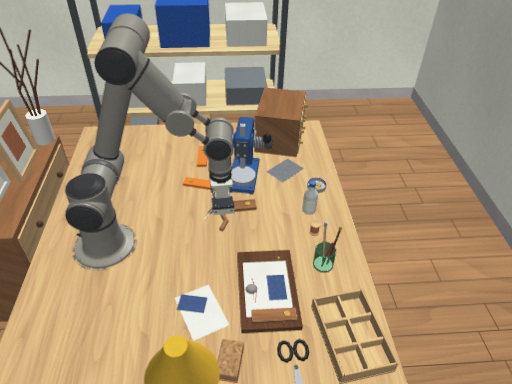

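Call:
drive_tool(hand=[35,35,35,35,35,35,35,35], slide=[[0,0,0],[-0.5,-0.9,0.1],[-0.5,-0.9,0.2],[-0.5,-0.9,0.2],[-0.5,-0.9,0.2],[-0.5,-0.9,0.2],[-0.5,-0.9,0.2],[-0.5,-0.9,0.2]], dr=[[0,0,0.79],[0,0,0],[0,0,0],[0,0,0],[0,0,0],[0,0,0],[0,0,0],[0,0,0]])

```text
time_s: 18.55
ee_pos: [525.8, -99.4, 244.9]
tool_rot: [3.142, -0.0, -3.135]
wrist_force: [0.3, -0.3, -1.2]
width: 43.4
```

Call:
drive_tool(hand=[35,35,35,35,35], slide=[[-0.3,-0.5,0.1],[-0.12,-0.27,0.1],[0,0,0],[0,0,0],[0,0,0]], dr=[[0,0,0],[0,0,0],[0,0,0],[0,0,0],[0,0,0]])

```text
time_s: 18.97
ee_pos: [535.7, -116.3, 240.2]
tool_rot: [3.141, -0.001, -3.136]
wrist_force: [0.4, 1.2, -1.4]
width: 43.8
```

```bash
python3 - <<'E'
from h import *
go([535,-118,240],180)
S=cam('side');T=cam('top')
i=bot.read_camera('side');crop(i,230,230,310,320,6,'s13');cv2.imwrite('pics/s13f.png',i)
j=bot.read_camera('top');crop(j,252,150,342,215,8,'t13');cv2.imwrite('pics/t13f.png',j)
print(proj(S,[[630,-118,77]]),proj(T,[[630,-118,77]]))
E
```

```text
pos [ 535.7 -116.3  240.2] yaw -179.68 F [ 0.4  1.2 -1.4]
shift units [ 0.029 -0.069  0.009]
dr 0.06315017968297525
[[278.65857437 248.96119589]] [[281.53717173 173.83067974]]
```

View pics/s13.png

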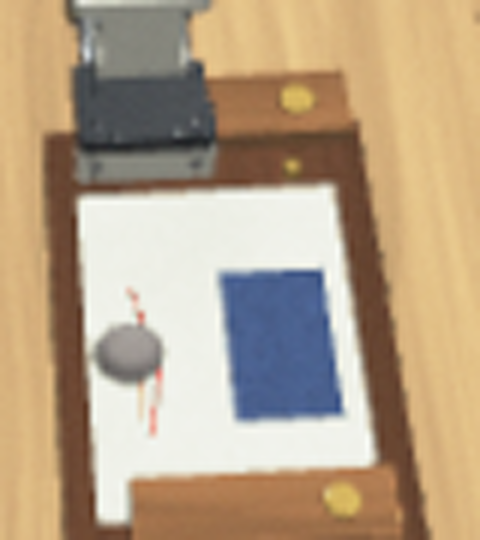

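View pics/t13.png

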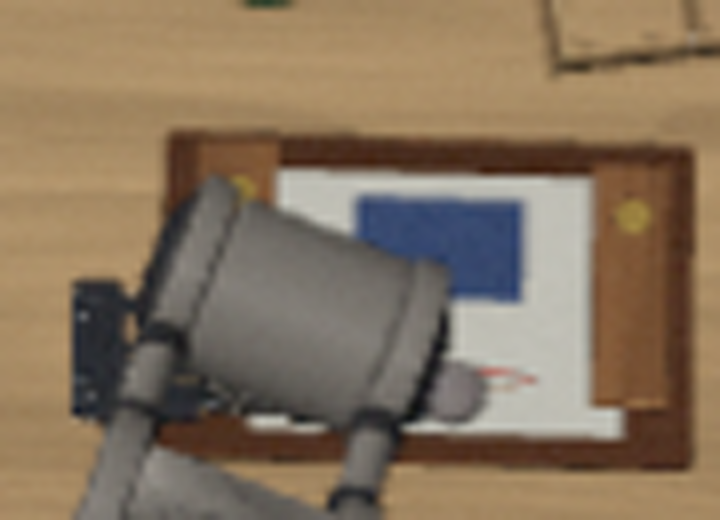

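```bash
python3 - <<'E'
from h import *
S=cam('side');T=cam('top')
i=cv2.imread('pics/s13f.png');j=cv2.imread('pics/t13f.png')
def yc(im,x0,y0,x1,y1):
    c=cv2.resize(im[y0:y1,x0:x1],None,fx=8,fy=8,interpolation=cv2.INTER_CUBIC)
    h=cv2.cvtColor(c,cv2.COLOR_BGR2HSV).astype(int)
    m=((h[...,0]>20)&(h[...,0]<32)&(h[...,1]>120)&(h[...,2]>100)).astype(np.uint8)
    n,l,st,ce=cv2.connectedComponentsWithStats(m);k=1+np.argmax(st[1:,4])
    return (ce[k]+.5)/8-.5+[x0,y0],st[k]/8
a,st=yc(i,272,240,287,252);print(a,st,onz(S,a,87.2))
p,st=yc(i,272,253,285,263);print('pin',p,onz(S,p,29.5))
f,st=yc(i,280,306,294,320);print('fit',f,onz(S,f,39))
px8=lambda c:((c[0]+.5)/8-.5+252,(c[1]+.5)/8-.5+150)
px6=lambda c:((c[0]+.5)/6-.5+230,(c[1]+.5)/6-.5+230)
print('top end corners',onz(T,px8((198,141)),84)[:2],onz(T,px8((277,143)),84)[:2])
print('side end corners',onz(S,px6((343,73)),84)[:2],onz(S,px6((356,123)),84)[:2])
print('cap top',onz(T,px8((242,188)),87)[:2])
print(bot.observe()['ee_pos'])
E
```

```text
[279.00306039 246.05053047] [  5.125   4.5     5.      4.    114.875] [ 631.11655338 -113.68055201   87.2       ]
pin [278.09094311 257.49363772] [ 630.7661946 -116.8767033   29.5      ]
fit [286.67023026 312.95939556] [ 631.26165183 -346.10793745   39.        ]
top end corners [658.37177312 -93.48814816] [ 658.44809276 -137.73077215]
side end corners [660.84408003 -92.93801971] [ 663.45314017 -130.83115202]
cap top [ 632.1346373  -118.33021098]
[ 535.9705259  -116.17034524  240.42264879]
```

Call:
drive_tool(hand=[35,35,35,35,35,35,35,35], slide=[[0.02,-0.08,0],[0,0,0.3],[0,0,0.3],[0,0,0.3],[0,0,0.3],[0,0,0.22],[0,0,0],[0,0,0]], dr=[[0,0,0.06],[0,0,0],[0,0,0],[0,0,0],[0,0,0],[0,0,0],[0,0,0],[0,0,0]])

```text
time_s: 19.73
ee_pos: [535.8, -119.1, 204.0]
tool_rot: [3.141, -0.001, 3.141]
wrist_force: [-0.1, 0.1, -0.8]
width: 43.5
```

```bash
cat >> h.py <<'E'
def yc(im,x0,y0,x1,y1):
    c=cv2.resize(im[y0:y1,x0:x1],None,fx=8,fy=8,interpolation=cv2.INTER_CUBIC)
    h=cv2.cvtColor(c,cv2.COLOR_BGR2HSV).astype(int)
    m=((h[...,0]>20)&(h[...,0]<32)&(h[...,1]>120)&(h[...,2]>100)).astype(np.uint8)
    n,l,st,ce=cv2.connectedComponentsWithStats(m);k=1+np.argmax(st[1:,4])
    return (ce[k]+.5)/8-.5+[x0,y0],st[k]/8
E
python3 - <<'E'
from h import *
S=cam('side');T=cam('top')
i=bot.read_camera('side');crop(i,230,230,310,320,6,'s14');cv2.imwrite('pics/s14f.png',i)
j=bot.read_camera('top');crop(j,252,150,342,215,8,'t14')
go([535.6,-118.2,205],180);z=bot.observe()['ee_pos'][2]
a,st=yc(i,272,245,288,262);print(a,st,onz(S,a,z-170.2+17))
a,st=yc(j,277,165,287,180);print(a,st,onz(T,a,z-170.2+17))
E
```

```text
pos [ 536.  -119.2  204.8] yaw 179.95 F [ 0.   0.1 -1.3]
shift units [ 0.017  0.04  -0.009]
dr -0.009038849097572665
[278.61887255 253.54840686] [  4.625   7.      4.75    3.875 102.   ] [ 631.35664342 -117.32844946   51.56825599]
[281.79400224 173.84108744] [ 3.625  8.125  2.875  2.75  27.875] [ 633.41622587 -121.29931456   51.56825599]
```

View pics/s14.png

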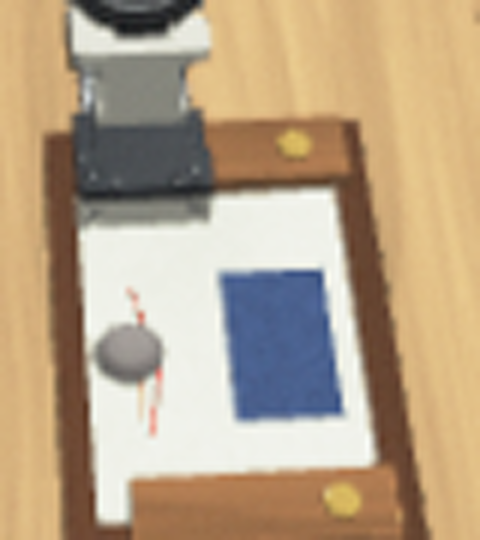

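View pics/t14.png

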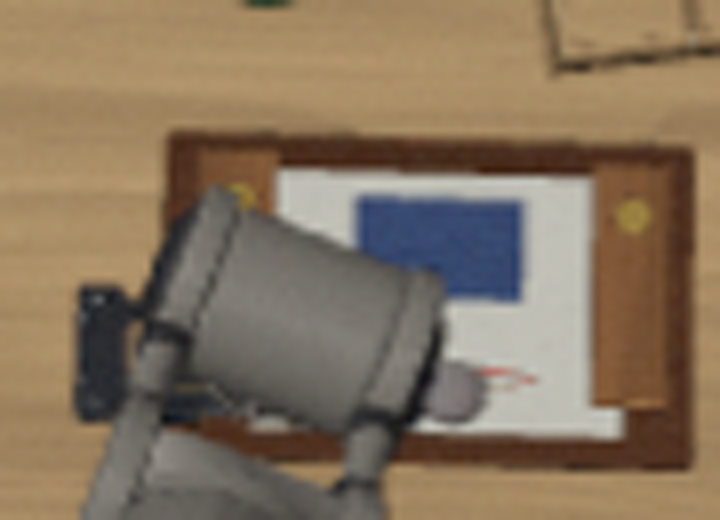

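Call:
drive_tool(hand=[35,35,35,35], slide=[[0.01,0.04,0],[0,0,0.1],[0,0,0.1],[0,0,0]], dr=[[0,0,0],[0,0,0],[0,0,0],[0,0,0]])

```text
time_s: 20.17
ee_pos: [535.8, -118.1, 200.3]
tool_rot: [-3.141, 0.001, 3.141]
wrist_force: [-1.8, 0.4, 4.0]
width: 43.2
```

Call:
drive_tool(hand=[35,35,35,35], slide=[[0,0,0.06],[0,0,0.06],[0,0,0],[0,0,0]], dr=[[0,0,0],[0,0,0],[0,0,0],[0,0,0]])

```text
time_s: 20.5
ee_pos: [535.7, -118.0, 200.1]
tool_rot: [-3.141, 0.002, 3.141]
wrist_force: [-9.5, 2.6, 30.0]
width: 43.3
```

Call:
drive_tool(hand=[35,35,35,35,35], slide=[[0,0,-0.08],[0.04,0.01,0],[0,0,0],[0,0,0.04],[0,0,0]], dr=[[0,0,0],[0,0,0],[0,0,0],[0,0,0],[0,0,0]])

```text
time_s: 20.92
ee_pos: [535.3, -118.0, 200.1]
tool_rot: [-3.14, 0.004, 3.141]
wrist_force: [-3.6, 2.1, 21.4]
width: 43.4
```

Call:
drive_tool(hand=[35,35,35,35,35,35,35], slide=[[0,0,-0.05],[0.04,0.0,0],[0,0,0],[0.04,0,0],[0,0,0],[0,0,0.03],[0,0,0]], dr=[[0,0,0],[0,0,0],[0,0,0],[0,0,0],[0,0,0],[0,0,0],[0,0,0]])

```text
time_s: 21.5
ee_pos: [534.3, -118.0, 200.2]
tool_rot: [-3.14, 0.007, 3.14]
wrist_force: [2.7, 2.0, 15.1]
width: 43.2
```

```bash
python3 - <<'E'
from h import *
S=cam('side');T=cam('top')
i=bot.read_camera('side');crop(i,230,230,310,320,6,'s15');cv2.imwrite('pics/s15f.png',i)
j=bot.read_camera('top');crop(j,252,150,342,215,8,'t15')
go([535.6,-118.2,200],180);o=bot.observe();print(o['moment'])
a,st=yc(i,272,245,288,262);print(a,st,onz(S,a,47.5))
print('want',proj(S,[[631.26,-116.0,47.5]]))
E
```

```text
pos [ 534.2 -118.   200.2] yaw 179.93 F [ 2.4  1.7 14.4]
shift units [-0.055 -0.007  0.009]
dr -0.013408843619686195
[ 0.53564297 -0.36113365 -0.0459936 ]
[278.31731965 254.00637438] [  4.5     7.625   4.625   3.875 100.5  ] [ 630.67664173 -115.97254132   47.5       ]
want [[278.48392947 254.00516024]]
```

View pics/s15.png

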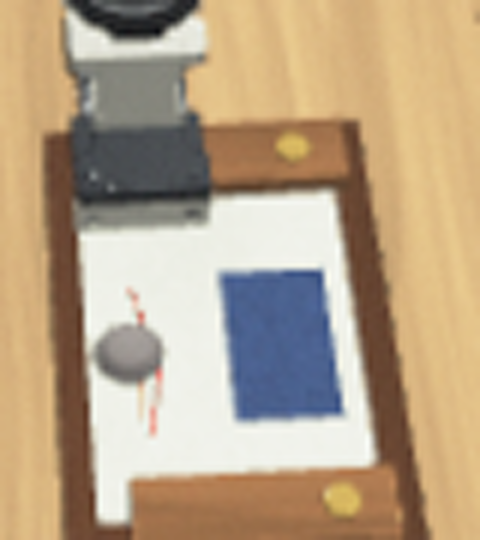

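Call:
drive_tool(hand=[35,35,35,35,35,35], slide=[[0,0,-0.24],[-0.26,0,-0.24],[-0.3,0,0],[0,0,0],[0,0,0],[0,0,0]], dr=[[0,0,0],[0,0,0],[0,0.45,0],[0,0.45,0],[0,0,0],[0,0,0]])

```text
time_s: 22.1
ee_pos: [546.8, -117.8, 209.6]
tool_rot: [3.141, -0.078, 3.141]
wrist_force: [0.2, -0.5, -0.5]
width: 43.2
```

```bash
python3 - <<'E'
from h import *
S=cam('side');T=cam('top')
o=bot.observe();print(o['ee_pos'],o['tool_rot'],o['wrist_force'])
i=bot.read_camera('side');crop(i,230,230,310,320,6,'s16')
Rm=R.from_euler('xyz',o['tool_rot']).as_matrix()
hm=o['ee_pos']+Rm@[-95,0,170.2];ct=o['ee_pos']+Rm@[-95,0,153.2]
print('hole',hm,'cap',ct)
a,st=yc(i,272,242,288,262);print(a,st,onz(S,a,ct[2]))
print('want cap',[631.26+1.3,-116.0])
E
```

```text
[ 546.78071903 -117.77902145  209.64015095] [ 3.14118222 -0.07842188  3.14108834] [ 0.19517892 -0.52584269 -0.51446811]
hole [ 628.15504297 -117.75020336   32.52081668] cap [ 629.48684506 -117.75785239   49.46856711]
[278.15540919 253.39980381] [  4.25    9.875   4.75    4.    111.5  ] [ 630.12648245 -114.84196905   49.46856711]
want cap [632.56, -116.0]
```

View pics/s16.png

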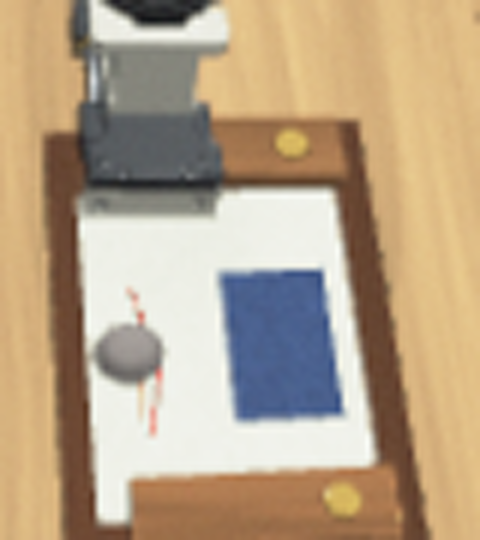

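Call:
drive_tool(hand=[35,35,35,35,35,35], slide=[[-0.09,-0.01,0],[0,0,0],[-0.005,0,0.06],[-0.005,0,0.06],[-0.005,0,0.06],[0,0,0]], dr=[[0,0,0],[0,0,0],[0,0,0],[0,0,0],[0,0,0],[0,0,0]])

```text
time_s: 22.65
ee_pos: [548.7, -118.1, 205.0]
tool_rot: [3.141, -0.079, 3.141]
wrist_force: [0.1, -0.2, -0.7]
width: 43.6
```

```bash
cat > st.py <<'E'
from h import *
o=bot.observe();Rm=R.from_euler('xyz',o['tool_rot']).as_matrix()
print(o['ee_pos'].round(2),o['tool_rot'].round(4),o['wrist_force'].round(1),'w',round(o['width'],1))
print('hole',(o['ee_pos']+Rm@[-95,0,170.2]).round(2))
F=o['wrist_force'];M=o['moment']
if F[2]>2: # contact point at height ~ hole mouth/tips
    rz=-.175; print('contact rx,ry mm',1000*(rz*F[0]-M[1])/F[2],1000*(M[0]+rz*F[1])/F[2])
E
python3 st.py
```

```text
[ 548.7  -118.09  205.04] [ 3.1413 -0.0791  3.1408] [ 0.1 -0.2 -0.7] w 43.6
hole [ 629.96 -118.1    27.87]
```

Call:
drive_tool(hand=[35,35,35,35], slide=[[-0.005,0,0.05],[-0.005,0,0.05],[0,0,0],[0,0,0]], dr=[[0,0,0],[0,0,0],[0,0,0],[0,0,0]])

```text
time_s: 22.98
ee_pos: [548.9, -118.1, 202.8]
tool_rot: [3.141, -0.079, 3.141]
wrist_force: [-0.7, -0.1, 0.2]
width: 43.6
```

```bash
python3 st.py; python3 - <<'E'
from h import *
i=bot.read_camera('side');crop(i,230,230,310,320,6,'s17');S=cam('side')
a,st=yc(i,272,242,288,264);print(a,onz(S,a,42.5))
E
```

```text
[ 548.91 -118.1   202.82] [ 3.1414 -0.0787  3.1409] [-0.7 -0.1  0.2] w 43.6
hole [ 630.24 -118.13   25.68]
[278.69177215 254.82041139] [ 632.31742745 -115.59362502   42.5       ]
```

View pics/s17.png

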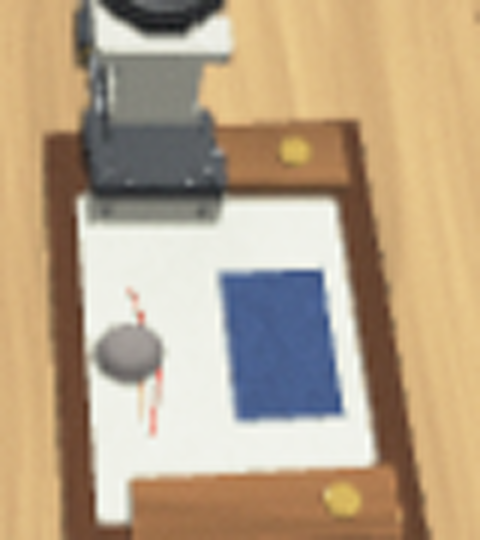

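Call:
drive_tool(hand=[35,35,55,60,60,60,60], slide=[[-0.005,0,0.05],[0,0,0],[0,0,0],[0,0,0],[0,0,0],[0,0,0],[0,0,0]], dr=[[0,0,0],[0,0,0],[0,0,0],[0,0,0],[0,0,0],[0,0,0],[0,0,0]])

```text
time_s: 23.62
ee_pos: [549.0, -118.1, 201.7]
tool_rot: [3.142, -0.078, 3.141]
wrist_force: [-0.2, 0.0, 0.2]
width: 59.6
```

```bash
python3 st.py; python3 - <<'E'
from h import *
i=bot.read_camera('side');crop(i,230,230,310,320,6,'s18');S=cam('side')
a,st=yc(i,272,242,288,264);print(a,onz(S,a,39))
cv2.imwrite('pics/w18.png',bot.read_camera('wrist'))
E
```

```text
[ 548.99 -118.1   201.74] [ 3.1416 -0.0784  3.1409] [-0.2  0.   0.2] w 59.6
hole [ 630.37 -118.15   24.62]
[278.18928375 255.35311471] [ 630.80198722 -115.02103652   39.        ]
```

View pics/s18.png

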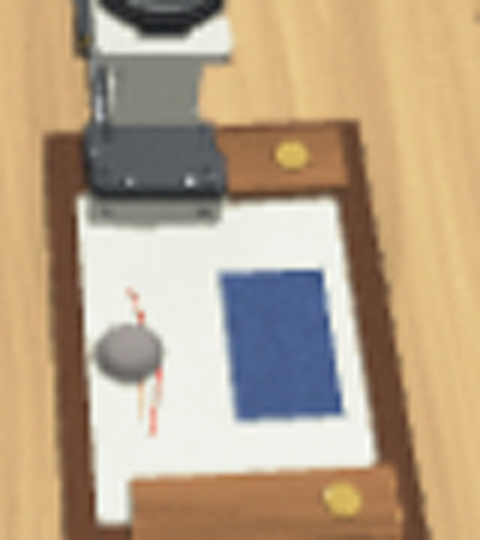

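View pics/w18.png

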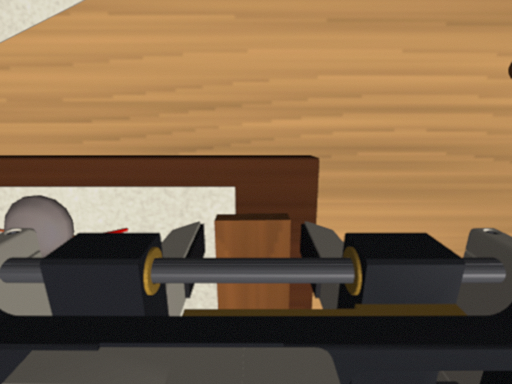

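Call:
drive_tool(hand=[60,60,60,40,20,0,0,0], slide=[[0.02,0,-0.3],[0.05,0,-0.7],[0.06,0,-0.8],[0.06,0,-0.8],[0,0,0],[0,0,0],[0,0,0],[0,0,0]], dr=[[0,0,0],[0,0,0],[0,0,0],[0,0,0],[0,-0.45,0],[0,-0.45,0],[0,0,0],[0,0,0]], grip_force=10)

```text
time_s: 24.38
ee_pos: [549.1, -118.1, 267.3]
tool_rot: [-3.142, -0.001, 3.141]
wrist_force: [-0.1, 0.2, -0.3]
width: 31.6
```

Call:
drive_tool(hand=[0,0,0,0], slide=[[0.8,0,0],[0.9,0,0],[0.9,0,0],[0,0,0]], dr=[[0,0,0],[0,0,0],[0,0,0],[0,0,0]])

```text
time_s: 24.72
ee_pos: [481.1, -117.5, 266.3]
tool_rot: [3.14, -0.006, 3.141]
wrist_force: [-0.3, 1.2, 0.4]
width: 4.7
```

```bash
python3 st.py; python3 - <<'E'
from h import *
i=bot.read_camera('side');crop(i,230,240,310,335,6,'s19');S=cam('side');T=cam('top')
cv2.imwrite('pics/s19f.png',i)
a,st=yc(i,272,242,288,264);f,_=yc(i,280,306,294,320);print('side',a,onz(S,a,39),onz(S,f,39))
j=bot.read_camera('top');crop(j,262,150,352,218,8,'t19');cv2.imwrite('pics/t19f.png',j)
b,st=yc(j,275,168,287,182);g,_=yc(j,325,170,340,184);print('top',b,st[4],onz(T,b,39),onz(T,g,39))
E
```

```text
[ 481.15 -117.54  266.29] [ 3.1398 -0.0061  3.1405] [-0.3  1.2  0.4] w 4.7
hole [ 575.11 -117.33   95.51]
side [278.19639831 255.33001412] [ 630.83872247 -114.91882602   39.        ] [ 631.31130162 -346.0475567    39.        ]
top [280.8259434  175.21084906] 66.25 [ 628.65484551 -118.0242664    39.        ] [ 628.48447535 -348.76248526   39.        ]
```

View pics/s19.png

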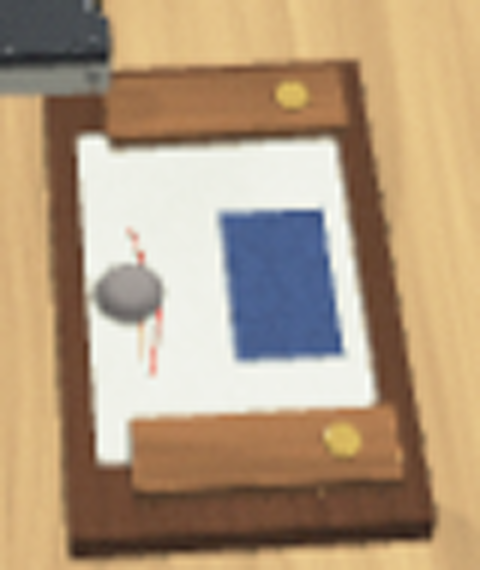

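View pics/t19.png

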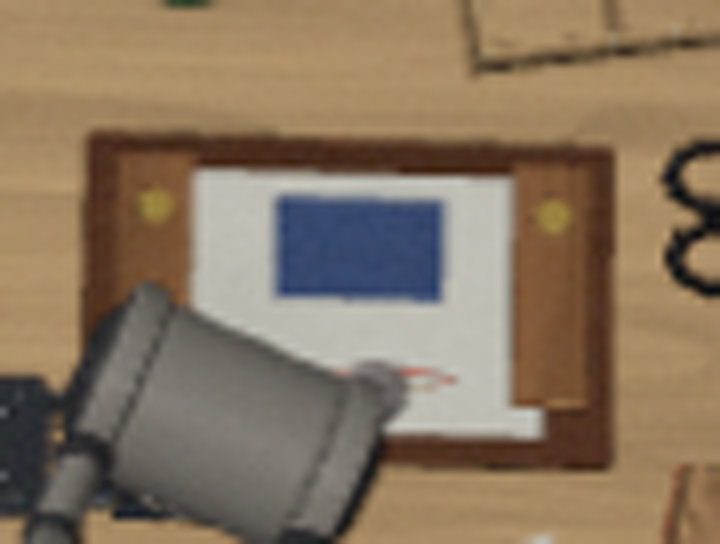

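```bash
python3 - <<'E'
from h import *
i=cv2.imread('pics/s19f.png').astype(float);S=cam('side')
g=i[...,0] # blue: linen bright, wood dark
def edge(rows,cols,sgn,z,ybias=0):
    P=[]
    for c in cols:
        col=g[rows[0]:rows[1],c];d=np.diff(col)*sgn;k=np.argmax(d)
        if 0<k<len(d)-1:
            den=d[k-1]-2*d[k]+d[k+1];off=.5*(d[k-1]-d[k+1])/den if den else 0
        else: off=0
        P.append(onz(S,(c,rows[0]+k+.5+off),z)[:2])
    P=np.array(P);v=cv2.fitLine(P.astype(np.float32),cv2.DIST_HUBER,0,.01,.01).ravel()
    print(np.degrees(np.arctan2(v[1],v[0])),'pts',len(P),P.mean(0),'sd',np.std((P-v[2:])@[-v[1],v[0]]))
edge((257,270),range(250,284),1,22)
edge((300,315),range(256,288),-1,36)
E
```

```text
0.7148901 pts 34 [ 588.33638002 -135.26978745] sd 0.38787710532157216
-0.06420869 pts 32 [ 586.050372   -324.34947126] sd 0.41494400731381986
```

Call:
drive_tool(hand=[0,0,0,0,0,0,0,0], slide=[[-0.8,0,0],[-0.9,0,0.1],[-0.9,0,0.3],[-0.9,0,0.4],[-0.86,0,0.4],[0,0,0.4],[0,0,0],[0,0,0]], dr=[[0,0,0],[0,0,0],[0,0,0],[0,0,0],[0,0,0],[0,0,0],[0,0,0],[0,0,0]])

```text
time_s: 25.48
ee_pos: [593.2, -118.0, 225.9]
tool_rot: [3.141, -0.003, 3.141]
wrist_force: [0.0, 0.0, 0.5]
width: 0.6
```

```bash
python3 st.py; python3 - <<'E'
from h import *
cv2.imwrite('pics/w20.png',bot.read_camera('wrist'))
i=bot.read_camera('side');crop(i,230,230,310,320,6,'s20')
E
```

```text
[ 593.16 -117.95  225.88] [ 3.1408e+00 -2.5000e-03  3.1411e+00] [0.  0.  0.5] w 0.6
hole [ 687.74 -117.86   55.44]
```

View pics/s20.png

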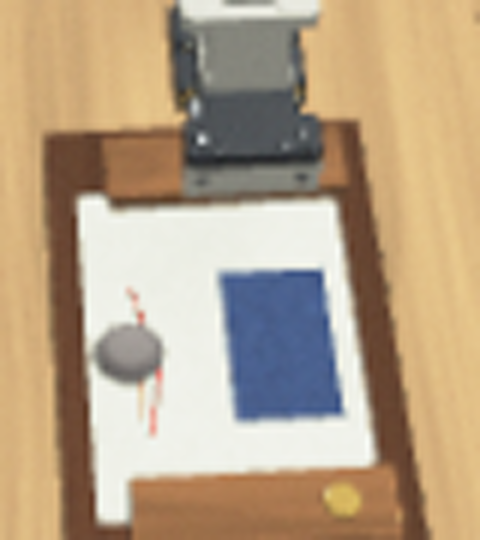

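View pics/w20.png

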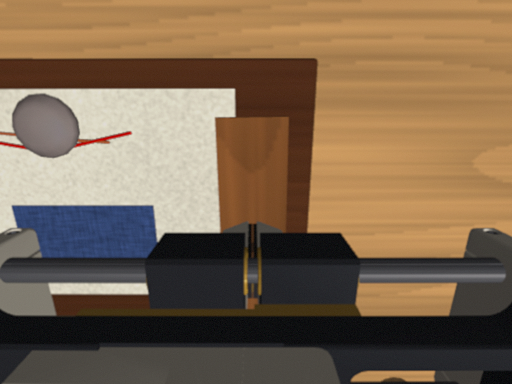

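Call:
drive_tool(hand=[0,0,0,0,0,0], slide=[[0,0,0.2],[0,0,0.12],[0,0,0.08],[0,0,0.04],[0,0,0.03],[0,0,0]], dr=[[0,0,0],[0,0,0],[0,0,0],[0,0,0],[0,0,0],[0,0,0]])

```text
time_s: 26.08
ee_pos: [593.3, -118.2, 215.0]
tool_rot: [3.141, -0.0, 3.141]
wrist_force: [-0.3, 0.1, -0.0]
width: 0.6
```

Call:
drive_tool(hand=[0,0,0,0], slide=[[0,0,0.04],[0,0,0.03],[0,0,0],[0,0,0]], dr=[[0,0,0],[0,0,0],[0,0,0],[0,0,0]])

```text
time_s: 26.42
ee_pos: [593.4, -118.2, 214.3]
tool_rot: [-3.141, 0.001, 3.141]
wrist_force: [-1.8, 0.8, 6.0]
width: 0.6
```

Call:
drive_tool(hand=[0,0,0,0,0], slide=[[0,0,0.02],[0,0,0],[0,0,0],[0,0,0],[0,0,0]], dr=[[0,0,0],[0,0,0],[0,0,0],[0,0,0],[0,0,0]])

```text
time_s: 26.83
ee_pos: [593.4, -118.2, 214.3]
tool_rot: [-3.141, 0.001, 3.141]
wrist_force: [-3.3, 1.2, 9.3]
width: 0.4
```

```bash
python3 st.py; python3 - <<'E'
from h import *
i=bot.read_camera('side');cv2.imwrite('pics/s21.png',i)
W=cam('wrist');w=bot.read_camera('wrist');cv2.imwrite('pics/w21.png',w)
S=cam('side')
x0,y0,x1,y1=255,126,280,150
c=cv2.resize(i[y0:y1,x0:x1],None,fx=8,fy=8,interpolation=cv2.INTER_CUBIC)
m=(c.max(2)<50).astype(np.uint8)
n,l,st,ce=cv2.connectedComponentsWithStats(m);k=1+np.argmax(st[1:,4]);print('ball',(ce[k]+.5)/8-.5+[x0,y0])
print(bot.observe()['wrist_force'])
E
```

```text
[ 593.36 -118.15  214.28] [-3.1412e+00  1.0000e-03  3.1409e+00] [-3.3  1.2  9.3] w 0.4
hole [ 688.52 -118.28   44.17]
contact rx,ry mm -1.2781546714766994 -0.08334534753273116
ball [266.6311398  138.76915407]
[-2.85061561  0.70323196 10.35393504]
```

View pics/s21.png

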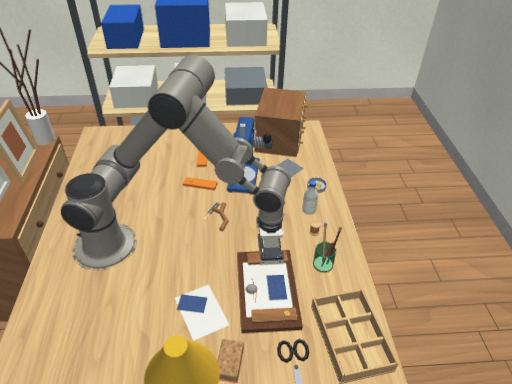

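View pics/w21.png

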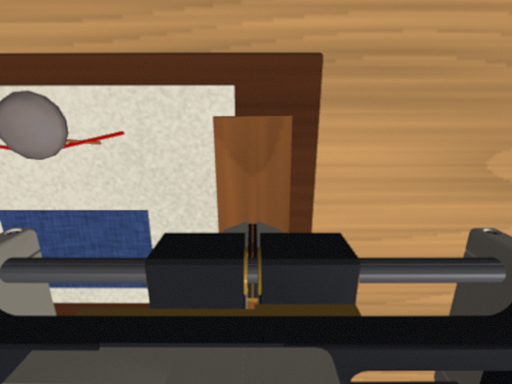

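```bash
python3 -c "
from bench import bot
print(bot.observe()['wrist_force'],bot.observe()['time_s']);print(bot.job_done());print(bot.observe()['wrist_force'])"
```

```text
[-2.85061561  0.70323196 10.35393504] 26.9333
the job is handed in; nothing more can be done
None
the job is handed in; nothing more can be done
```

The batten is on the board's pin with its cap pressed home. I handed the job in at 26.9 s while still pressing down with about 10 N.

- **Press:** I gripped the ball and pulled it down its arc until the force rose to about 22 N, well above the 9 N needed, so it was against the stop. I eased it back up at about 0.5 rad/s. At the end the ball was back at its rest pixel (row 138.8, against 138.9 at the start).
- **Cap:** In the side view the cap sank by about 2.5 mm. That fits it being fully home, but the starting height was never measured exactly.
- **Fitting:** On the first try the force check showed my fingertips touching the board, with a peak of about 30 N, because I had gripped the batten low. I tilted the batten about 4.5°, engaged the hole on the pin, and let the long end drop flat.
- **Last checks:**
  - The pressed batten's top is about 36.3 mm above the table; the expected height is 36 mm.
  - The new and fitted caps are about 231 mm apart in both views; the nominal distance is 230 mm.
  - The long end points to the board's -x, the same way as the fitted batten's.
- **Disagreement:** A shadow-prone edge fit in the side view gave a turn of about 0.7°, while the wrist view and the tool angle showed the batten square.
- **Other things on the table:** Nothing else looked moved in the last pictures.

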